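# Book in a returned set of graded sample pots on the check-in reader

## Robot

A 6-joint arm with a two-finger parallel gripper is mounted at the origin on the work surface. World frame = base frame: x ahead of the robot, y to its left, z up, the work surface at z = 0. Lengths are in mm, angles in degrees, forces in N, time in s.
With the tool pointing down it reaches from about 350 to 850 mm from the base axis. Payload 8.1 kg.
Tool frame: the origin (TCP) lies on the centre line of the jaws, within the pads' length; the fingertips stand 14 mm ahead of it and the grasp point (between the pads) lies 5 mm behind it; z points along the fingers, y is the line along which they close (so a half turn about z gives the same grasp; the last joint's range is limited). The gripper opens to 85 mm and grips with 20 to 120 N. Pads are 22 mm wide; open, the fingers measure 114 mm over their backs; the gripper's body (76 mm by 85 mm) begins 54 mm behind the grasp point. The pads swing forward as they close: fully open they stand 13 mm farther back than shut.
Start: joints at [64.721, 7.471, 85.268, -0, 87.261, -4.893], TCP at [208.983, 562.434, 245.292] pointing down, gripper open.
Joint ranges: [-169.43, 169.43], [-51.17, 129.36], [1.28, 143.12], [-76.62, 256.62], [0, 156.53], [-152.29, 152.29]. Speed limits (degrees/s): [136.94, 136.94, 159.86, 180, 180, 180].

## Interface

Orientations are given as [roll, pitch, yaw] about the fixed x, y, z axes, in that order (R = Rz(yaw) Ry(pitch) Rx(roll)).
In Python, from bench import sense, snapshot, camera_info, hand_in gives the robot as it stands. The module is installed in compiled form; this text tells all that it offers.
- The arm moves only by the tool apply_moves, never from a script. Its argument "deltas" is a list of rows, each a list of 7 numbers: the shift along the tool's x, y, z scaled (see below), then the turn, a rotation vector about the tool's x, y, z scaled (see below), then the opening, from 0 (shut) to 1 (fully open). In form: [[dx, dy, dz, ax, ay, az, claw], ...]. A call has 1 to 8 rows; each row shifts and turns the commanded pose from where the row before left it, along the tool's axes as they then stand; what a row does not reach is not made up. The controller multiplies each number of a shift by 0.03 m and each number of a turn by 0.08 rad. A row lasts 1/8 s, in which the tool goes at most 62.5 mm and 10.7 degrees, less where a joint would pass 70% of its speed; a pose out of reach is approached as far as the arm can. A call with a number of a shift or a turn outside -1 to 1 is refused whole. A call with a gripper value outside its range is refused whole. The fingers move at their own pace and stop on an object; "grip_force" is the grip in N (left out, the last holds). Time passes only in rows, so rows that do not move let the fingers close. It gives the time, the measured TCP pose, the force, the opening and the grip force at its end, in the units of the state.
- sense(): the state, without advancing time (a new reading comes with each control period).
- snapshot(name): name is "side" or "top"; returns the picture (400x640x3 uint8, red, green, blue); there is no depth.
- camera_info(name): a dict with "vertical_fov" (degrees; the focal length in pixels is half the picture's height over the tangent of half this angle, whatever the lens; pixels are square), "cx", "cy" (the principal point, pixels), "k1" (the pictures are not rectified: a ray, as slopes to the right and down, at radius r is drawn at 1 + k1 r^2 times it, then the intrinsics apply), "origin" and "rotation" of the camera in the world. Camera axes: x right, y up, looking along -z (the intrinsics and any distortion apply to the point x, -y, -z); pixel columns grow to the right and rows downward; lengths in mm; the calibration is good to about 2 mm. A picture is of the moment at which its call begins. camera_info takes no time and is no camera call.
- hand_in(): hands the job in; it is judged then, once.
The state is a dict: "time": time; "joint_pos": joint angles; "qd": joint speeds; "joint_efforts": joint torques, N m; "tool_pos": TCP position; "tcp_rot": TCP orientation; "ft_force": force on the tool from outside, world axes, zero at the start; "wrist_torque": the same for the moment, N m; "finger_gap": finger opening in mm; "grip_force": force on a finger pad.
Only numpy, scipy, OpenCV 4.12 (cv2) and the standard library are available. Lean on these libraries where they do the work, as an engineer would, in place of code of your own. Each camera call takes 0.05 s, during which the arm holds its last target. There are 200 camera calls.

## Task

Book in the returned steel pots. First calibrate: turn the puck, flat and central on the reader's round pad, so that its red end faces the yellow mark on the scanner head, press the green button right down for about half a second and let go, then lay the puck flat in the orange tray, near its middle. Then nest all the pots in size order inside one another, upright and centred on the pad, every handle pointing along the yellow line at the mark, and press and release the button the same way again; leave everything else where it is.

Things in the scene. Friction and masses are not known exactly. Their poses are not given: they have to be found in the camera images.
- reader: Fixed check-in reader: white base plate 10 mm thick (x -70 to 155, y -135 to 65 mm) with a flat round blue pad, 112 mm across, its surface 10 mm above the bench, and a grey scanner head 85 mm wide and high. Origin: below the pad's centre, at bench level. Its x axis runs from there along the yellow line to the yellow mark on the head, whose face is 128 mm away; z is up.
- log_button (a joint): Travel of the reader's round green button, 28 mm across, on the base plate: 0 = up, 0.006 m = fully down (takes about 5 N straight down, springs back).
- log_button_top (a point): Centre of the green button's top face. The button stands on the base plate at x = 75 mm, y = -105 mm of the reader.
- puck: Calibration puck: a white disc 60 mm across and 12 mm thick with an upright bar knob across its middle, 40 mm long, 12 mm wide, 30 mm high (top 42 mm above the underside). Knob black, but red at one end; a red tick on the disc there. Origin: centre of its underside; its x axis points along the bar to the red end, z up. It starts flat on the reader's pad, turned any way.
- puck_tip (a point): Edge of the puck's disc at the red end, 30 mm from its centre, on the disc's top face.
- puck_tray: The puck's square orange tray, fixed: 130 x 130 mm outside, 22 mm high, walls 4 mm, floor about 4 mm thick. Origin: centre of its underside.
- pot_a: Open steel pot, size 1 of 5 (1 = widest; some are absent), red handle. Rim 96 mm across, foot 92, 30 high, wall 2.5, floor 4, about 100 g. Origin: centre of underside, z up. Handle: level bar 14 wide, 8 high, top flush with the rim, along the pot's x axis to 93 mm from the axis.
- pot_a_tip (a point): Outer end of the red handle, 93 mm from the pot's axis, at half the bar's height (26 mm above the underside).
- pot_b: Open steel pot, size 2 of 5 (1 = widest; some are absent), orange handle. Rim 82 mm across, foot 78, 38 high, wall 2.5, floor 4, about 85 g. Origin: centre of underside, z up. Handle: level bar 14 wide, 8 high, top flush with the rim, along the pot's x axis to 86 mm from the axis. It drops loosely into any wider pot, its handle then lies above the wider one's (4 mm gap between neighbouring sizes).
- pot_b_tip (a point): Outer end of the orange handle, 86 mm from the pot's axis, at half the bar's height (34 mm above the underside).
- pot_c: Open steel pot, size 3 of 5 (1 = widest; some are absent), yellow handle. Rim 68 mm across, foot 64, 46 high, wall 2.5, floor 4, about 70 g. Origin: centre of underside, z up. Handle: level bar 14 wide, 8 high, top flush with the rim, along the pot's x axis to 79 mm from the axis. It drops loosely into any wider pot, its handle then lies above the wider one's (4 mm gap between neighbouring sizes).
- pot_c_tip (a point): Outer end of the yellow handle, 79 mm from the pot's axis, at half the bar's height (42 mm above the underside).
- pot_d: Open steel pot, size 4 of 5 (1 = widest; some are absent), green handle. Rim 54 mm across, foot 50, 54 high, wall 2.5, floor 4, about 60 g. Origin: centre of underside, z up. Handle: level bar 14 wide, 8 high, top flush with the rim, along the pot's x axis to 72 mm from the axis. It drops loosely into any wider pot, its handle then lies above the wider one's (4 mm gap between neighbouring sizes).
- pot_d_tip (a point): Outer end of the green handle, 72 mm from the pot's axis, at half the bar's height (50 mm above the underside).
- pot_e: Open steel pot, size 5 of 5 (1 = widest; some are absent), blue handle. Rim 40 mm across, foot 36, 62 high, wall 2.5, floor 4, about 50 g. Origin: centre of underside, z up. Handle: level bar 14 wide, 8 high, top flush with the rim, along the pot's x axis to 65 mm from the axis. It drops loosely into any wider pot, its handle then lies above the wider one's (4 mm gap between neighbouring sizes).
- pot_e_tip (a point): Outer end of the blue handle, 65 mm from the pot's axis, at half the bar's height (58 mm above the underside).
- jar1: Sample jar with a red cap, 40 mm across, 60 mm high. Not part of the job. Origin: centre of its underside.
- jar2: Sample jar with a yellow cap, 40 mm across, 60 mm high. Not part of the job. Origin: centre of its underside.
- tape: Roll of brown tape lying flat, 90 mm across, 24 mm high. Not part of the job. Origin: centre of its underside.
- stapler: Black stapler, 130 x 34 x 45 mm. Not part of the job. Origin: centre of its underside.
- clip_box: Beige clip box, 100 x 60 x 30 mm. Not part of the job. Origin: centre of its underside.
- marker: Blue marker pen lying flat, 130 x 20 x 16 mm. Not part of the job. Origin: centre of its underside.
Mind the look-alikes: they are no part of the job. There is more than one size of the puck; the job needs the middle-sized.

How it is judged (in metres and radians):
On the way, in this order (a step that is already met when the one before it is completed fails the run):
1. the puck lies flat on the pad, red end to the yellow mark, while the green button is pressed down (horizontal distance between puck and reader below 0.02 m and z of puck in the frame of reader below 0.014 m and angle between puck's own z axis and vertical below 0.1 rad and angle between the x axis of puck and the x axis of reader, either way round below 0.2 rad and x of puck_tip in the frame of reader above 0.005 m and value of joint log_button above 0.0042 m), for 0.15 s.
2. the calibration puck lies flat in its orange tray (x of puck in the frame of puck_tray between -0.04 and 0.04 m and y of puck in the frame of puck_tray between -0.04 and 0.04 m and z of puck in the frame of puck_tray below 0.009 m and angle between puck's own z axis and vertical below 0.1 rad), for 0.2 s.
3. all pots present are nested upright on the pad, handles to the yellow mark (horizontal distance between pot_a and reader below 0.015 m and z of pot_a in the frame of reader below 0.015 m and angle between each of pot_a, pot_b, pot_c, pot_d, pot_e's own z axis and vertical below 0.12 rad and angle between the x axis of each of pot_a, pot_b, pot_c, pot_d, pot_e and the x axis of reader, either way round below 0.2 rad and x of each of pot_a_tip, pot_b_tip, pot_c_tip, pot_d_tip, pot_e_tip in the frame of reader above 0.03 m and horizontal distance between each of pot_b, pot_c, pot_d, pot_e and reader below 0.03 m and z of pot_b in the frame of reader below 0.019 m and z of pot_c in the frame of reader below 0.023 m and z of pot_d in the frame of reader below 0.027 m and z of pot_e in the frame of reader below 0.031 m and horizontal distance between pot_a and pot_b below 0.0075 m and horizontal distance between pot_a and pot_c below 0.0145 m and horizontal distance between pot_a and pot_d below 0.0215 m and horizontal distance between pot_a and pot_e below 0.0285 m and horizontal distance between pot_b and pot_c below 0.0075 m and horizontal distance between pot_b and pot_d below 0.0145 m and horizontal distance between pot_b and pot_e below 0.0215 m and horizontal distance between pot_c and pot_d below 0.0075 m and horizontal distance between pot_c and pot_e below 0.0145 m and horizontal distance between pot_d and pot_e below 0.0075 m), for 0.3 s.
4. with the set nested, the green button is pressed down (all of step 3 and value of joint log_button above 0.0042 m), for 0.15 s.
At the end, for the whole second after the job is handed in: Puck flat on its tray's floor, within 40 mm of the centre each way; every pot present upright (0.12 rad), fully down in the next wider one (5 mm), within 30 mm of the pad's centre (widest 15), handle pointing to the mark within 0.2 rad; button up; all released (all of step 2 and all of step 3 and value of joint log_button below 0.002 m); the robot touches nothing.
It fails at once if another thing on the bench (jar, tape, stapler, clip box, marker) is pushed more than 5 cm aside (distance of any of jar1, jar2, tape, stapler, clip_box, marker from where it was at the start of the episode above 0.05 m).
It fails at once if a sample jar is knocked over (angle between any of jar1, jar2's own z axis and vertical above 0.7 rad).
Of pot_a, pot_b, pot_c, pot_d, pot_e only 3 to 5 are there at a start; the rules pass over those that are not, and their reading is None.
At some moment in a run one of puck, pot_a, pot_b, pot_c, pot_d, pot_e may be knocked a few centimetres aside while the robot is not near it.
It also fails if it takes over 210 s, if anything falls off the work surface, if the arm or the gripper's body presses on something with over 40 N, if the wrist force passes 120 N, or if a joint passes its speed limit or range.

## Working session

There is one attempt and no reset: what is moved stays moved. The work goes in short steps, Python scripts to look and compute and a tool call to move; the robot and the scene stay as the last step left them, time stands still between calls to the robot, and variables do not carry over. Pictures are saved under pics/ and viewed, at most 14 in all, crops included, and the job is handed in when it is done.

Besides the shell and the picture viewer there is one more tool, called after ">>>" as a command line: name --pt "numbers of a row" for each row, then --argument value for the rest. apply_moves: Moves the arm, as the interface text tells. Its arguments: {"type":"object","properties":{"deltas":{"type":"array"},"grip_force":{"type":"number"}},"required":["deltas"]}

```bash
mkdir -p pics
cat > h.py <<'E'
import numpy as np, cv2
from bench import sense, snapshot, camera_info, hand_in
def info(n):
    c=camera_info(n); f=200/np.tan(np.radians(c["vertical_fov"]/2)); return c,f
def ray(n,px):
    c,f=info(n); d=np.array([(px[0]-c["cx"])/f,(px[1]-c["cy"])/f]); u=d.copy()
    for _ in range(30): u=d/(1+c["k1"]*(u@u))
    R=np.array(c["rotation"]).reshape(3,3); return np.array(c["origin"],float),R@np.array([u[0],-u[1],-1])
def onz(n,px,z):
    o,d=ray(n,px); return (o+d*(z-o[2])/d[2])
def proj(n,P):
    c,f=info(n); R=np.array(c["rotation"]).reshape(3,3); q=R.T@(np.array(P,float)-np.array(c["origin"]))
    u=np.array([q[0],-q[1]])/-q[2]; return u*(1+c["k1"]*(u@u))*f+[c["cx"],c["cy"]]
def tri(p1,p2,a="top",b="side"):
    o1,d1=ray(a,p1); o2,d2=ray(b,p2); A=np.c_[d1,-d2]; s=np.linalg.lstsq(A,o2-o1,rcond=None)[0]
    x,y=o1+d1*s[0],o2+d2*s[1]; return (x+y)/2,np.linalg.norm(x-y)
def save(name,im): cv2.imwrite("pics/"+name,im[...,::-1])
E
python3 - <<'E'
from h import *
print(sense())
for n in("top","side"):
    print(camera_info(n)); im=snapshot(n); np.save(n+"0.npy",im); save(n+"0.png",im)
E
```

```text
{'time': 0.0, 'joint_pos': array([ 6.47203086e+01,  7.51598985e+00,  8.53284574e+01, -1.38545281e-03,
        8.72624629e+01, -4.89392973e+00]), 'qd': array([-0.15190453,  0.03689097,  0.0007419 ,  0.08937267, -0.02445287,
        0.06359187]), 'joint_efforts': array([ 3.14494682e-04, -5.69401360e+01, -5.00551558e+01, -2.08634219e-04,
        1.47506007e-02,  7.64802826e-05]), 'tool_pos': array([208.77436482, 561.94705648, 244.24310239]), 'tcp_rot': array([-1.79893362e+02, -7.74194632e-03,  1.59614299e+02]), 'ft_force': array([ 0.17501687,  0.76669556, -0.4101393 ]), 'wrist_torque': array([-0.03115012,  0.02265485, -0.00115231]), 'grip_force': 0.0, 'finger_gap': 85.44455513695618}
{'vertical_fov': 44.67334622430354, 'cx': 320.4382329284501, 'cy': 197.15170969670353, 'k1': -0.0750793275597657, 'origin': array([ 397.31612805,  -28.53738092, 1407.0811616 ]), 'rotation': array([  5.92136672,  -0.58382902, -89.56615497])}
{'vertical_fov': 43.25763582900106, 'cx': 322.233141111863, 'cy': 189.10540679804373, 'k1': -0.09486561423494584, 'origin': array([ 249.51146751, -910.24833503,  893.55976053]), 'rotation': array([ 48.48625196,  -1.26661503, -16.59792069])}
```

View pics/top0.png

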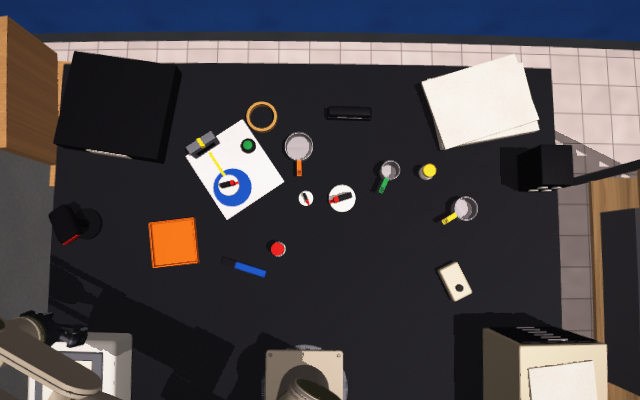

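View pics/side0.png

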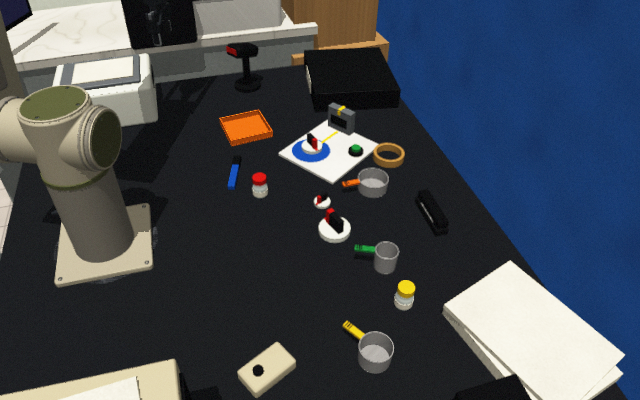

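The top view shows the reader with its pad at (232,187), button at (248,145) and yellow line running to the head at (203,145). The orange tray is at (174,242). Three pots are present: orange (b) at (299,147), green (d) at (390,170) and yellow (c) at (463,209). The pucks are at (229,185) on the pad, (306,198) small and (342,198) large. The candidate is the one on the pad, the middle size of the three, and I'll confirm it in a crop.

```bash
python3 - <<'E'
s=open('h.py').read()
s=s.replace('np.array(c["rotation"]).reshape(3,3)','Rotation.from_euler("xyz",c["rotation"],degrees=True).as_matrix()').replace('import numpy as np, cv2','import numpy as np, cv2\nfrom scipy.spatial.transform import Rotation')
s+='''
def mask(im,h0,h1,smin=120,vmin=60):
    hsv=cv2.cvtColor(im,cv2.COLOR_RGB2HSV); H=hsv[...,0].astype(int)
    m=((H>=h0)&(H<=h1)) if h0<=h1 else ((H>=h0)|(H<=h1))
    return (m&(hsv[...,1]>=smin)&(hsv[...,2]>=vmin)).astype(np.uint8)
def blobs(m,amin=8):
    n,l,st,ce=cv2.connectedComponentsWithStats(m)
    return [(ce[i].round(1).tolist(),int(st[i,4]),st[i,:4].tolist()) for i in range(1,n) if st[i,4]>=amin]
HUES=dict(red=(172,5),orange=(6,19),yellow=(22,36),green=(45,85),blue=(100,125))
'''
open('h.py','w').write(s)
E
python3 - <<'E'
from h import *
for n in("top","side"):
    im=np.load(n+"0.npy")
    for k,(a,b) in HUES.items():
        for c,ar,bb in blobs(mask(im,a,b)):
            if (n=="top" and 60<c[1]<300 and 100<c[0]<500) or (n=="side" and 90<c[1] and 200<c[0]<480): print(n,k,c,ar,bb)
t=np.load("top0.npy")[100:260,140:380]; s=np.load("side0.npy")[80:250,210:450]
a=cv2.resize(t,(720,480),interpolation=2);b=cv2.resize(s,(720,510),interpolation=2)
save("c1.png",a);save("c2.png",b)
E
```

```text
top red [233.0, 182.5] 33 [229, 180, 10, 6]
top red [334.0, 199.6] 50 [329, 196, 10, 8]
top red [307.1, 201.6] 14 [306, 199, 3, 7]
top red [276.8, 248.6] 148 [271, 242, 13, 14]
top orange [261.1, 116.3] 387 [246, 101, 32, 32]
top orange [298.7, 167.7] 95 [296, 160, 6, 17]
top orange [173.3, 242.2] 2238 [148, 217, 52, 51]
top yellow [200.2, 142.2] 49 [196, 137, 9, 11]
top yellow [216.4, 163.5] 67 [209, 152, 16, 24]
top yellow [429.3, 169.9] 137 [423, 164, 14, 13]
top yellow [449.1, 218.3] 92 [442, 212, 15, 13]
top green [247.3, 144.5] 81 [243, 140, 10, 10]
top green [383.1, 185.3] 86 [378, 178, 11, 16]
top blue [234.1, 188.5] 717 [214, 169, 37, 37]
top blue [249.9, 269.2] 260 [234, 261, 33, 17]
side red [314.2, 143.3] 55 [312, 138, 6, 13]
side red [258.8, 178.3] 176 [251, 172, 16, 14]
side red [318.4, 199.1] 39 [316, 195, 6, 10]
side red [328.4, 213.7] 76 [324, 207, 11, 17]
side orange [245.6, 127.3] 1370 [219, 109, 54, 38]
side orange [388.5, 154.9] 545 [373, 142, 32, 26]
side orange [350.4, 182.4] 114 [341, 178, 19, 9]
side yellow [340.3, 109.7] 43 [337, 105, 9, 11]
side yellow [328.9, 136.7] 36 [321, 131, 17, 12]
side yellow [405.8, 288.4] 274 [397, 280, 19, 18]
side yellow [352.6, 329.3] 199 [342, 320, 23, 20]
side green [355.6, 148.0] 57 [351, 145, 10, 7]
side green [364.2, 248.3] 145 [354, 244, 21, 9]
side blue [309.6, 152.8] 399 [292, 140, 38, 22]
side blue [232.7, 176.5] 207 [227, 164, 12, 26]
```

View pics/c1.png

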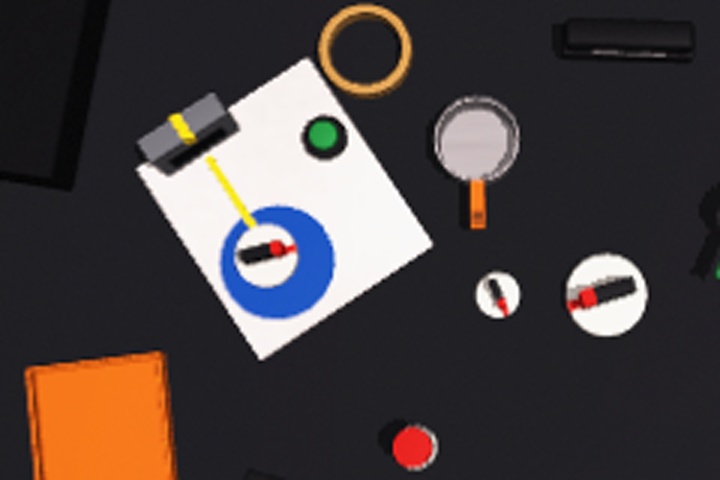

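View pics/c2.png

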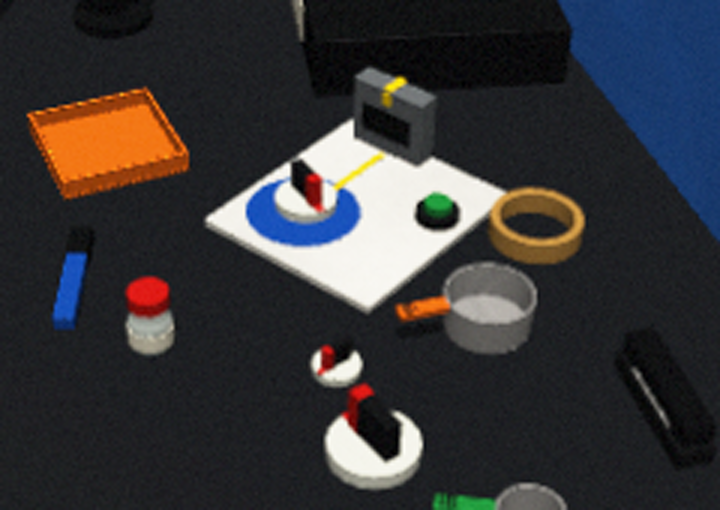

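The crops confirm it: the puck on the pad, at about (229,184), lies between the small one at (306,198) and the large one at (342,198) in size, so it's the middle one. Next I'll measure positions and heights.

```bash
cat >> h.py <<'E'
from scipy.optimize import least_squares
def hull(m,roi):
    x,y,w,h=roi; k=np.zeros_like(m); k[y:y+h,x:x+w]=m[y:y+h,x:x+w]
    n,l,st,_=cv2.connectedComponentsWithStats(k); i=1+np.argmax(st[1:,4])
    c=max(cv2.findContours((l==i).astype(np.uint8),0,1)[0],key=len); return cv2.convexHull(c)[:,0].astype(float)
def circ(pts,r=None):
    c0=pts.mean(0)
    if r is None: s=least_squares(lambda p:np.hypot(*(pts-p[:2]).T)-p[2],[*c0,40],loss="soft_l1"); return s.x
    return least_squares(lambda p:np.hypot(*(pts-p).T)-r,c0,loss="soft_l1").x
def near(bl,p,d=25): return min((b for b in bl),key=lambda b:np.hypot(b[0][0]-p[0],b[0][1]-p[1]))
def gray(im,v=75):
    hsv=cv2.cvtColor(im,cv2.COLOR_RGB2HSV); return ((hsv[...,1]<70)&(hsv[...,2]>v)).astype(np.uint8)
E
python3 - <<'E'
from h import *
T=np.load("top0.npy");S=np.load("side0.npy")
def pr(n,*a): print(n,*[np.round(x,1) for x in a])
# pad
for n,im,roi in(("top",T,(205,160,60,60)),("side",S,(285,130,60,40))):
    h=hull(mask(im,*HUES["blue"]),roi); P=np.array([onz(n,p,10)[:2] for p in h]); pr("pad "+n,circ(P))
pr("button",*tri((247.3,144.5),(355.6,148)))
pr("mark",*tri((200.2,142.2),(340.3,109.7)))
# yellow line direction top
ys,xs=np.nonzero(mask(T,*HUES["yellow"])[150:178,205:228]); q=np.array([onz("top",p,10)[:2] for p in np.c_[xs+205,ys+150]])
for lo in ("line",):
    m=q.mean(0);v=np.linalg.svd(q-m)[2][0]; pr("line",m,np.degrees(np.arctan2(v[1],v[0])))
for n,im,roi in(("top",T,(140,210,70,65)),("side",S,(215,105,62,45))):
    h=hull(mask(im,*HUES["orange"]),roi); a=cv2.approxPolyDP(h.astype(np.float32)[:,None],4,True)[:,0]
    P=np.array([onz(n,p,22 if n=="top" else 22)[:2] for p in a]); pr("tray "+n,P.ravel(),P.mean(0))
# puck disc z=22 top
for n,im,roi in(("top",T,(214,170,28,30)),("side",S,(300,132,26,24))):
    hs=cv2.cvtColor(im,cv2.COLOR_RGB2HSV); m=((hs[...,1]<60)&(hs[...,2]>120)).astype(np.uint8)
    h=hull(m,roi); P=np.array([onz(n,p,22)[:2] for p in h]); pr("puck "+n,circ(P))
pr("puckred",*tri((233,182.5),(314.2,143.3)))
ys,xs=np.nonzero(T[170:200,214:242].max(2)<70);print("black",xs.mean()+214,ys.mean()+170,len(xs))
ys2,xs2=np.nonzero(mask(T,*HUES["red"])[170:200,214:242]);
q=np.array([onz("top",p,45)[:2] for p in np.r_[np.c_[xs+214,ys+170],np.c_[xs2+214,ys2+170]]]); v=np.linalg.svd(q-q.mean(0))[2][0]; pr("knob",q.mean(0),np.degrees(np.arctan2(v[1],v[0])))
# pots
for k,hu,zr,r,tr,ts,ht,hs_ in(("b","orange",38,41,(278,125,44,36),(350,165,45,35),(298.7,167.7),(350.4,182.4)),("c","yellow",46,34,(444,190,40,36),(352,325,48,50),(449.1,218.3),(352.6,329.3)),("d","green",54,27,(374,155,30,30),(368,236,36,40),(383.1,185.3),(364.2,248.3))):
    pr("pot "+k+" handle",*tri(ht,hs_))
    for n,im,roi,hp in(("top",T,tr,ht),("side",S,ts,hs_)):
        m=mask(im,*HUES[hu]); x,y=map(int,hp); ys,xs=np.nonzero(m[y-18:y+18,x-18:x+18]); px=np.c_[xs+x-18,ys+y-18]
        q=np.array([onz(n,p,zr)[:2] for p in px]); c=q.mean(0); v=np.linalg.svd(q-c)[2][0]
        h=hull(gray(im),roi); P=np.array([onz(n,p,zr)[:2] for p in h])
        o=np.array(camera_info(n)["origin"])[:2]; u=P.mean(0)-o;u/=np.linalg.norm(u)
        far=P[(P-P.mean(0))@u>0]; cc=circ(far,r); d=c-cc
        if v@d<0: v=-v
        pr(n,"c",cc,"all",circ(P),"hdir",np.degrees(np.arctan2(v[1],v[0])),"cdir",np.degrees(np.arctan2(d[1],d[0])),"tip",np.sort((q-cc)@v)[[0,-1]],len(far))
E
```

```text
pad top [569.8 214.4  54.2]
pad side [569.8 215.1  54. ]
button [692.  171.1  24.5] 0.1
mark [685.1 295.3  78.4] 2.3
line [638.1 261.9] -145.9
tray top [478.1 316.2 353.5 300.9 337.6 435.2 462.4 451.6] [407.9 376. ]
tray side [461.9 449.4 473.6 293.9 349.1 276.3 336.1 436. ] [405.2 363.9]
puck top [573.4 223.7  28.8]
puck side [586.6 230.9  49.2]
puckred [578.9 207.4  36.8] 0.8
black 224.8409090909091 184.27272727272728 44
knob [575.1 219. ] -79.3
pot b handle [623.9  21.2  34. ] 0.1Traceback (most recent call last):
  File "<stdin>", line 34, in <module>
  File "<stdin>", line 3, in pr
    return _wrapfunc(a, 'round', decimals=decimals, out=out)
    return _wrapit(obj, method, *args, **kwds)
    result = getattr(arr, method)(*args, **kwds)
numpy._core._exceptions._UFuncNoLoopError: ufunc 'multiply' did not contain a loop with signature matching types (dtype('<U1'), dtype('float64')) -> None
```

```bash
cat >> h.py <<'E'
POTS={"b":("orange",38,41,86),"c":("yellow",46,34,79),"d":("green",54,27,72)}
def pots(T,S,keys="bcd",v=75):
    """pot measurement: per view far rim arc at rim height + handle blob; guess from handle colour blobs"""
    for k in keys:
        hu,zr,r,tip=POTS[k]; hp={}
        for n,im in(("top",T),("side",S)):
            hp[n]=HP[k][n]
        h3,e=tri(hp["top"],hp["side"]); print("pot",k,"handle",h3.round(1),round(e,1))
        for n,im in(("top",T),("side",S)):
            m=mask(im,*HUES[hu]); x,y=map(int,hp[n]); ys,xs=np.nonzero(m[y-18:y+18,x-18:x+18])
            q=np.array([onz(n,p,zr)[:2] for p in np.c_[xs+x-18,ys+y-18]]); c=q.mean(0); w=np.linalg.svd(q-c)[2][0]
            x,y,ww,hh=ROI[k][n]; h=hull(gray(im,v),(x,y,ww,hh)); P=np.array([onz(n,p,zr)[:2] for p in h])
            o=np.array(camera_info(n)["origin"])[:2]; u=P.mean(0)-o;u/=np.linalg.norm(u)
            far=P[(P-P.mean(0))@u>0]; cc=circ(far,r); d=c-cc
            if w@d<0: w=-w
            print(" ",n,"c",cc.round(1),"hdir %.1f cdir %.1f"%(np.degrees(np.arctan2(w[1],w[0])),np.degrees(np.arctan2(d[1],d[0]))),"span",np.sort((q-cc)@w)[[0,-1]].round(1))
HP={"b":{"top":(298.7,167.7),"side":(350.4,182.4)},"c":{"top":(449.1,218.3),"side":(352.6,329.3)},"d":{"top":(383.1,185.3),"side":(364.2,248.3)}}
ROI={"b":{"top":(278,125,44,36),"side":(350,165,45,35)},"c":{"top":(444,190,40,36),"side":(352,325,48,50)},"d":{"top":(374,155,30,30),"side":(368,236,36,40)}}
def go(p,yaw):
    """tool-frame shift and turn to a tool-down pose, in row units, split evenly"""
    s=sense(); R=Rotation.from_euler("xyz",s["tcp_rot"],degrees=True); d=(np.array(p,float)-s["tool_pos"])
    G=Rotation.from_euler("xyz",[180,0,yaw],degrees=True); rv=(R.inv()*G).as_rotvec()
    print("now",s["tool_pos"].round(1),s["tcp_rot"].round(1),"t",round(s["time"],2),"j6",s["joint_pos"][5].round(1),"gap",round(s["finger_gap"],1))
    print("total shift(tool units)",(R.inv().apply(d)/30).round(2),"world d",d.round(1),"turn units",(rv/0.08).round(2))
def plan(p,yaw,n):
    """n rows: world-straight shift with an even turn"""
    s=sense(); R=Rotation.from_euler("xyz",s["tcp_rot"],degrees=True); d=(np.array(p,float)-s["tool_pos"])/30/n
    G=Rotation.from_euler("xyz",[180,0,yaw],degrees=True); rv=(R.inv()*G).as_rotvec()
    go(p,yaw)
    for i in range(n): print([*(R*Rotation.from_rotvec(rv*i/n)).inv().apply(d).round(2).tolist(),*(rv/0.08/n).round(2).tolist()])
E
python3 - <<'E'
from h import *
pots(np.load("top0.npy"),np.load("side0.npy"))
plan((573,221,150),101,14)
E
```

```text
pot b handle [623.9  21.2  34. ] 0.1
  top c [687.4  22.8] hdir -177.3 cdir -178.5 span [41.9 88.4]
  side c [687.9  22.9] hdir -175.8 cdir -174.8 span [41.7 90.6]
pot c handle [ 481.7 -405.6   43. ] 0.5
  top c [ 511.4 -453.7] hdir 121.7 cdir 121.1 span [34.6 80.1]
  side c [ 510.8 -454.9] hdir 119.7 cdir 122.4 span [33.2 79.7]
pot d handle [ 573.4 -217.7   49.4] 0.2
  top c [ 618.7 -237.6] hdir 155.8 cdir 155.9 span [28.  72.7]
  side c [ 618.9 -238.7] hdir 155.9 cdir 159.9 span [27.8 73.2]
now [208.8 562.  244.3] [-179.9   -0.   159.6] t 0.1 j6 -4.9 gap 85.6
total shift(tool units) [-15.34  -6.42   3.15] world d [ 364.2 -341.   -94.3] turn units [-2.000e-02  1.000e-02  1.279e+01]
[-1.1, -0.46, 0.23, -0.0, 0.0, 0.91]
[-1.13, -0.38, 0.23, -0.0, 0.0, 0.91]
[-1.15, -0.29, 0.22, -0.0, 0.0, 0.91]
[-1.17, -0.21, 0.22, -0.0, 0.0, 0.91]
[-1.18, -0.12, 0.22, -0.0, 0.0, 0.91]
[-1.19, -0.04, 0.22, -0.0, 0.0, 0.91]
[-1.19, 0.05, 0.22, -0.0, 0.0, 0.91]
[-1.18, 0.14, 0.22, -0.0, 0.0, 0.91]
[-1.17, 0.22, 0.22, -0.0, 0.0, 0.91]
[-1.15, 0.31, 0.22, -0.0, 0.0, 0.91]
[-1.12, 0.39, 0.22, -0.0, 0.0, 0.91]
[-1.09, 0.47, 0.22, -0.0, 0.0, 0.91]
[-1.05, 0.55, 0.22, -0.0, 0.0, 0.91]
[-1.01, 0.62, 0.22, -0.0, 0.0, 0.91]
```

>>> apply_moves --pt "-0.96 -0.4 0.2 0 0 0 0.5" --pt "-0.96 -0.4 0.2 0 0 0 0.5" --pt "-0.96 -0.4 0.2 0 0 0 0.5" --pt "-0.96 -0.4 0.2 0 0 0 0.5" --pt "-0.96 -0.4 0.2 0 0 0 0.5" --pt "-0.96 -0.4 0.2 0 0 0 0.5" --pt "-0.96 -0.4 0.2 0 0 0 0.5" --pt "-0.96 -0.4 0.2 0 0 0 0.5"

```text
time: 1.1
tool_pos: [392.0, 391.3, 196.6]
tcp_rot: [-180.0, -0.0, 159.6]
ft_force: [0.0, -0.3, 0.0]
finger_gap: 42.6
grip_force: 0.0
```

>>> apply_moves --pt "-0.96 -0.4 0.2 0 0 0 0.5" --pt "-0.96 -0.4 0.2 0 0 0 0.5" --pt "-0.96 -0.4 0.2 0 0 0 0.5" --pt "-0.96 -0.4 0.2 0 0 0 0.5" --pt "-0.96 -0.4 0.2 0 0 0 0.5" --pt "-0.96 -0.4 0.2 0 0 0 0.5" --pt "-0.96 -0.4 0.2 0 0 0 0.5" --pt "-0.96 -0.4 0.2 0 0 0 0.5"

```text
time: 2.1
tool_pos: [574.4, 221.1, 148.5]
tcp_rot: [-180.0, -0.0, 159.6]
ft_force: [0.6, 0.5, -0.3]
finger_gap: 42.7
grip_force: 0.0
```

>>> apply_moves --pt "0 0 0 0 0 0.9 0.5" --pt "0 0 0 0 0 1 0.5" --pt "0 0 0 0 0 1 0.5" --pt "0 0 0 0 0 1 0.5" --pt "0 0 0 0 0 1 0.5" --pt "0 0 0 0 0 1 0.5" --pt "0 0 0 0 0 1 0.5" --pt "0 0 0 0 0 1 0.5"

```text
time: 3.1
tool_pos: [573.6, 221.9, 148.7]
tcp_rot: [-179.9, -0.0, 123.3]
ft_force: [-0.2, -0.1, 0.6]
finger_gap: 43.2
grip_force: 0.0
```

>>> apply_moves --pt "0 0 0 0 0 0.9 0.5" --pt "0 0 0 0 0 1 0.5" --pt "0 0 0 0 0 1 0.5" --pt "0 0 0 0 0 1 0.5" --pt "0 0 0 0 0 1 0.5" --pt "0 0 0 0 0 0 0.5" --pt "0 0 0 0 0 0 0.5"

```text
time: 3.98
tool_pos: [573.9, 221.9, 149.0]
tcp_rot: [-180.0, 0.0, 101.0]
ft_force: [-0.1, 0.2, -0.4]
finger_gap: 42.6
grip_force: 0.0
```

```bash
python3 -c "
from h import *
go((573,221,42),101)"
```

```text
now [573.9 221.9 149. ] [-180.    0.  101.] t 3.98 j6 5.3 gap 42.6
total shift(tool units) [-0.02 -0.03  3.57] world d [  -0.9   -0.9 -107. ] turn units [-0.01  0.    0.01]
```

Motion tracks well. I'll descend, grip, lift about 9 mm and turn +113.5° (24.8 units).

>>> apply_moves --pt "0 0 0.6 0 0 0 0.5" --pt "0 0 0.8 0 0 0 0.5" --pt "0 0 0.8 0 0 0 0.5" --pt "0 0 0.8 0 0 0 0.5" --pt "0 0 0.5 0 0 0 0.5" --pt "0 0 0 0 0 0 0.5" --pt "0 0 0 0 0 0 0" --pt "0 0 0 0 0 0 0" --grip_force 30

```text
time: 4.97
tool_pos: [575.1, 222.3, 45.8]
tcp_rot: [179.9, -0.0, 100.9]
ft_force: [-0.4, 0.0, -0.6]
finger_gap: 11.1
grip_force: 31.2
```

>>> apply_moves --pt "0 0 0 0 0 0 0" --pt "0 0 0 0 0 0 0" --pt "0 0 0 0 0 0 0" --pt "0 0 -0.15 0 0 0 0" --pt "0 0 -0.15 0 0 0 0" --pt "0 0 0 0 0 0 0"

```text
time: 5.72
tool_pos: [574.1, 222.0, 53.6]
tcp_rot: [180.0, -0.0, 100.9]
ft_force: [1.2, 0.7, -1.1]
finger_gap: 11.3
grip_force: 31.2
```

Run:
```python
from h import *
T=snapshot("top"); np.save("t1.npy",T)
hs=cv2.cvtColor(T,cv2.COLOR_RGB2HSV); print(blobs(mask(T,*HUES["red"])))
s=sense();print(s["finger_gap"],s["grip_force"],s["tool_pos"],s["time"])
S=snapshot("side")
save("p1.png",np.hstack([cv2.resize(T[130:230,170:300],(390,300),interpolation=2),cv2.resize(S[80:180,250:380],(390,300),interpolation=2)]))
```

```text
[([235.9, 182.9], 8, [235, 182, 3, 3]), ([334.0, 199.6], 50, [329, 196, 10, 8]), ([307.1, 201.6], 14, [306, 199, 3, 7]), ([70.7, 239.4], 60, [63, 234, 18, 11]), ([276.8, 248.6], 148, [271, 242, 13, 14])]
11.197979358792082 31.204546093940735 [573.99812817 221.91552505  53.32109727] 5.775
```

View pics/p1.png

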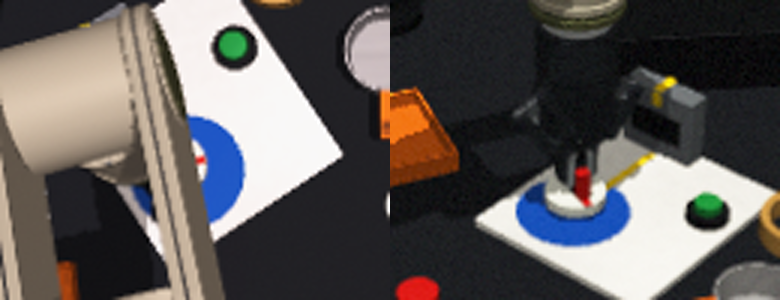

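The picture shows the puck gripped and lifted straight, with its red tick at top-view pixel (236,183). Now I'll turn it.

>>> apply_moves --pt "0 0 0 0 0 0.8 0" --pt "0 0 0 0 0 1 0" --pt "0 0 0 0 0 1 0" --pt "0 0 0 0 0 1 0" --pt "0 0 0 0 0 1 0" --pt "0 0 0 0 0 1 0" --pt "0 0 0 0 0 1 0" --pt "0 0 0 0 0 1 0"

```text
time: 6.82
tool_pos: [573.7, 221.8, 52.9]
tcp_rot: [-180.0, 0.0, 65.0]
ft_force: [-0.4, 1.1, -1.3]
finger_gap: 11.4
grip_force: 31.2
```

>>> apply_moves --pt "0 0 0 0 0 1 0" --pt "0 0 0 0 0 1 0" --pt "0 0 0 0 0 1 0" --pt "0 0 0 0 0 1 0" --pt "0 0 0 0 0 1 0" --pt "0 0 0 0 0 1 0" --pt "0 0 0 0 0 1 0" --pt "0 0 0 0 0 1 0"

```text
time: 7.82
tool_pos: [573.8, 221.9, 52.9]
tcp_rot: [-180.0, 0.0, 28.4]
ft_force: [0.5, -0.1, -1.3]
finger_gap: 11.1
grip_force: 31.2
```

>>> apply_moves --pt "0 0 0 0 0 1 0" --pt "0 0 0 0 0 1 0" --pt "0 0 0 0 0 1 0" --pt "0 0 0 0 0 1 0" --pt "0 0 0 0 0 1 0" --pt "0 0 0 0 0 1 0" --pt "0 0 0 0 0 1 0" --pt "0 0 0 0 0 1 0"

```text
time: 8.82
tool_pos: [573.7, 221.9, 52.9]
tcp_rot: [180.0, 0.0, -8.3]
ft_force: [-0.1, 0.5, -0.3]
finger_gap: 10.9
grip_force: 31.2
```

>>> apply_moves --pt "0 0 0 0 0 1 0" --pt "0 0 0 0 0 0 0" --pt "0 0 0 0 0 0 0"

```text
time: 9.2
tool_pos: [573.9, 221.9, 53.1]
tcp_rot: [180.0, 0.0, -12.6]
ft_force: [-0.7, 0.5, -1.4]
finger_gap: 11.4
grip_force: 31.2
```

```bash
python3 -c "
from h import *
go((571,215,43.5),214.7)"
```

```text
now [573.9 221.9  53.1] [180.    0.  -12.6] t 9.2 j6 119.0 gap 11.4
total shift(tool units) [-0.04  0.24  0.32] world d [-2.9 -6.9 -9.6] turn units [ 1.000e-02 -0.000e+00  2.894e+01]
```

The sign was reversed, because a positive turn about the downward tool z lowers yaw. I'll turn back −49.6 units.

>>> apply_moves --pt "0 0 0 0 0 -0.6 0" --pt "0 0 0 0 0 -1 0" --pt "0 0 0 0 0 -1 0" --pt "0 0 0 0 0 -1 0" --pt "0 0 0 0 0 -1 0" --pt "0 0 0 0 0 -1 0" --pt "0 0 0 0 0 -1 0" --pt "0 0 0 0 0 -1 0"

```text
time: 10.2
tool_pos: [574.0, 221.9, 53.2]
tcp_rot: [-180.0, 0.0, 22.3]
ft_force: [0.6, 0.1, -1.3]
finger_gap: 11.3
grip_force: 31.2
```

>>> apply_moves --pt "0 0 0 0 0 -1 0" --pt "0 0 0 0 0 -1 0" --pt "0 0 0 0 0 -1 0" --pt "0 0 0 0 0 -1 0" --pt "0 0 0 0 0 -1 0" --pt "0 0 0 0 0 -1 0" --pt "0 0 0 0 0 -1 0" --pt "0 0 0 0 0 -1 0"

```text
time: 11.2
tool_pos: [574.0, 221.9, 53.2]
tcp_rot: [-180.0, 0.0, 59.0]
ft_force: [-0.3, -0.1, -1.8]
finger_gap: 11.1
grip_force: 31.2
```

>>> apply_moves --pt "0 0 0 0 0 -1 0" --pt "0 0 0 0 0 -1 0" --pt "0 0 0 0 0 -1 0" --pt "0 0 0 0 0 -1 0" --pt "0 0 0 0 0 -1 0" --pt "0 0 0 0 0 -1 0" --pt "0 0 0 0 0 -1 0" --pt "0 0 0 0 0 -1 0"

```text
time: 12.2
tool_pos: [574.0, 221.9, 53.2]
tcp_rot: [-180.0, 0.0, 95.7]
ft_force: [-0.3, 0.7, -1.1]
finger_gap: 11.5
grip_force: 31.2
```

>>> apply_moves --pt "0 0 0 0 0 -1 0" --pt "0 0 0 0 0 -1 0" --pt "0 0 0 0 0 -1 0" --pt "0 0 0 0 0 -1 0" --pt "0 0 0 0 0 -1 0" --pt "0 0 0 0 0 -1 0" --pt "0 0 0 0 0 -1 0" --pt "0 0 0 0 0 -1 0"

```text
time: 13.2
tool_pos: [574.0, 221.9, 53.2]
tcp_rot: [-180.0, -0.0, 132.3]
ft_force: [-0.1, 0.1, -0.7]
finger_gap: 11.5
grip_force: 31.2
```

>>> apply_moves --pt "0 0 0 0 0 -1 0" --pt "0 0 0 0 0 -1 0" --pt "0 0 0 0 0 -1 0" --pt "0 0 0 0 0 -1 0" --pt "0 0 0 0 0 -1 0" --pt "0 0 0 0 0 -1 0" --pt "0 0 0 0 0 -1 0" --pt "0 0 0 0 0 -1 0"

```text
time: 14.2
tool_pos: [574.0, 221.9, 53.2]
tcp_rot: [-180.0, -0.0, 169.0]
ft_force: [0.1, 0.2, -1.2]
finger_gap: 11.5
grip_force: 31.2
```

>>> apply_moves --pt "0 0 0 0 0 -1 0" --pt "0 0 0 0 0 -1 0" --pt "0 0 0 0 0 -1 0" --pt "0 0 0 0 0 -1 0" --pt "0 0 0 0 0 -1 0" --pt "0 0 0 0 0 -1 0" --pt "0 0 0 0 0 -1 0" --pt "0 0 0 0 0 -1 0"

```text
time: 15.2
tool_pos: [574.0, 221.9, 53.2]
tcp_rot: [180.0, -0.0, -154.3]
ft_force: [1.0, 0.2, -0.7]
finger_gap: 11.2
grip_force: 31.2
```

>>> apply_moves --pt "0 0 0 0 0 -1 0" --pt "0 0 0 0 0 -1 0" --pt "0 0 0 0 0 0 0" --pt "0 0 0 0 0 0 0"

```text
time: 15.7
tool_pos: [574.0, 221.9, 53.3]
tcp_rot: [-180.0, 0.0, -145.5]
ft_force: [0.4, 0.5, -1.6]
finger_gap: 11.2
grip_force: 31.2
```

```bash
python3 -c "
from h import *
go((571,215,43.5),214.7)"
```

```text
now [574.  221.9  53.3] [-180.     0.  -145.5] t 15.7 j6 -108.2 gap 11.2
total shift(tool units) [ 0.22 -0.13  0.33] world d [-3.  -6.9 -9.8] turn units [-0.    0.   -0.03]
```

>>> apply_moves --pt "0.22 -0.13 0 0 0 0 0" --pt "0 0 0.16 0 0 0 0" --pt "0 0 0.15 0 0 0 0" --pt "0 0 0 0 0 0 0" --pt "0 0 0 0 0 0 0.35" --pt "0 0 0 0 0 0 0.35" --pt "0 0 0 0 0 0 0.35"

```text
time: 16.58
tool_pos: [570.7, 215.0, 43.7]
tcp_rot: [180.0, -0.0, -145.4]
ft_force: [-1.0, -0.3, -0.0]
finger_gap: 29.8
grip_force: 0.0
```

>>> apply_moves --pt "0 0 -0.7 0 0 0 0.35" --pt "0 0 -0.7 0 0 0 0.35" --pt "0 0 -0.7 0 0 0 0" --pt "0 0 -0.7 0 0 0 0" --pt "0 0 0 0 0 0 0"

```text
time: 17.2
tool_pos: [572.7, 215.5, 131.4]
tcp_rot: [-179.9, 0.3, -145.4]
ft_force: [0.6, 0.6, -0.5]
finger_gap: -0.4
grip_force: 0.0
```

```bash
python3 -c "
from h import *
go((692,171,100),214.7)"
```

```text
now [572.7 215.5 131.4] [-179.9    0.3 -145.4] t 17.2 j6 -108.8 gap -0.4
total shift(tool units) [-2.43 -3.48  1.06] world d [119.3 -44.5 -31.4] turn units [-0.02  0.06 -0.02]
```

>>> apply_moves --pt "-0.61 -0.87 0 0 0 0 0" --pt "-0.61 -0.87 0 0 0 0 0" --pt "-0.61 -0.87 0 0 0 0 0" --pt "-0.6 -0.87 0 0 0 0 0" --pt "0 0 0 0 0 0 0"

```text
time: 17.82
tool_pos: [690.9, 169.1, 126.4]
tcp_rot: [180.0, -0.1, -145.5]
ft_force: [0.3, 0.5, -0.7]
finger_gap: 0.2
grip_force: 0.0
```

Run:
```python
from h import *
T=snapshot("top");S=snapshot("side")
print(blobs(mask(T,*HUES["red"])),[b for b in blobs(mask(S,*HUES["red"])) if b[0][1]>100])
save("p2.png",np.hstack([cv2.resize(T[130:230,170:300],(390,300),interpolation=2),cv2.resize(S[80:180,250:380],(390,300),interpolation=2)]))
go((692,171,44),214.7)
```

```text
[([334.0, 199.7], 51, [329, 196, 10, 8]), ([307.1, 201.6], 14, [306, 199, 3, 7]), ([70.7, 239.4], 60, [63, 234, 18, 11]), ([276.8, 248.6], 148, [271, 242, 13, 14])] [([315.1, 139.0], 22, [312, 135, 6, 10]), ([258.7, 178.3], 174, [252, 172, 15, 14]), ([318.4, 199.1], 39, [316, 195, 6, 10]), ([328.4, 213.6], 77, [324, 207, 11, 17])]
now [689.3 170.4 126.7] [ 1.799e+02 -1.000e-01 -1.454e+02] t 17.93 j6 -114.9 gap 0.1
total shift(tool units) [-0.09 -0.04  2.76] world d [  2.7   0.6 -82.7] turn units [ 0.01 -0.02 -0.02]
```

View pics/p2.png

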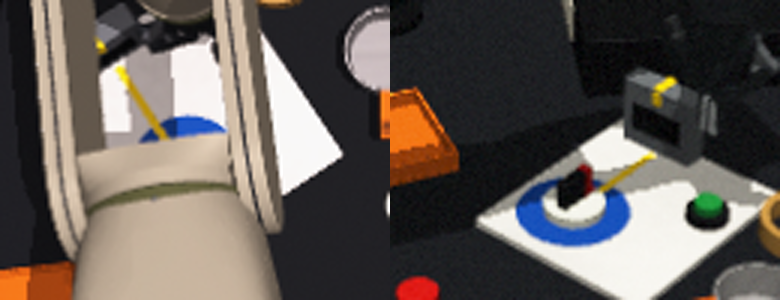

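The side view shows the puck flat and central on the pad at about (314,143), with its red end towards the mark. Now I'll press the button.

>>> apply_moves --pt "-0.09 -0.02 0.6 0 0 0 0" --pt "0 0 0.8 0 0 0 0" --pt "0 0 0.8 0 0 0 0" --pt "0 0 0.5 0 0 0 0" --pt "0 0 0.2 0 0 0 0" --pt "0 0 0.1 0 0 0 0" --pt "0 0 0 0 0 0 0"

```text
time: 18.8
tool_pos: [692.9, 171.9, 40.0]
tcp_rot: [-180.0, 0.0, -145.4]
ft_force: [-7.0, -0.1, 9.8]
finger_gap: 0.2
grip_force: 5.0
```

>>> apply_moves --pt "0 0 0.1 0 0 0 0" --pt "0 0 0 0 0 0 0"

```text
time: 19.05
tool_pos: [693.1, 171.9, 39.7]
tcp_rot: [-180.0, 0.0, -145.4]
ft_force: [-17.4, -2.1, 27.0]
finger_gap: 0.3
grip_force: 13.4
```

>>> apply_moves --pt "0 0 0.1 0 0 0 0" --pt "0 0 0 0 0 0 0"

```text
time: 19.3
tool_pos: [693.2, 171.9, 39.4]
tcp_rot: [-180.0, 0.0, -145.4]
ft_force: [-25.8, -4.0, 43.3]
finger_gap: -0.2
grip_force: 21.7
```

>>> apply_moves --pt "0 0 0 0 0 0 0" --pt "0 0 0 0 0 0 0"

```text
time: 19.55
tool_pos: [693.3, 172.0, 39.4]
tcp_rot: [-180.0, 0.1, -145.4]
ft_force: [-27.0, -5.3, 44.4]
finger_gap: -0.0
grip_force: 21.5
```

Run:
```python
from h import *
S=snapshot("side");print([b for b in blobs(mask(S,*HUES["green"],80,40),2) if b[0][1]<200])
print(sense()["ft_force"])
save("p3.png",cv2.resize(S[80:180,290:420],(780,600),interpolation=2))
```

```text
[([355.4, 149.8], 41, [351, 147, 10, 6])]
[-26.53011889  -4.56576714  42.93592153]
```

View pics/p3.png

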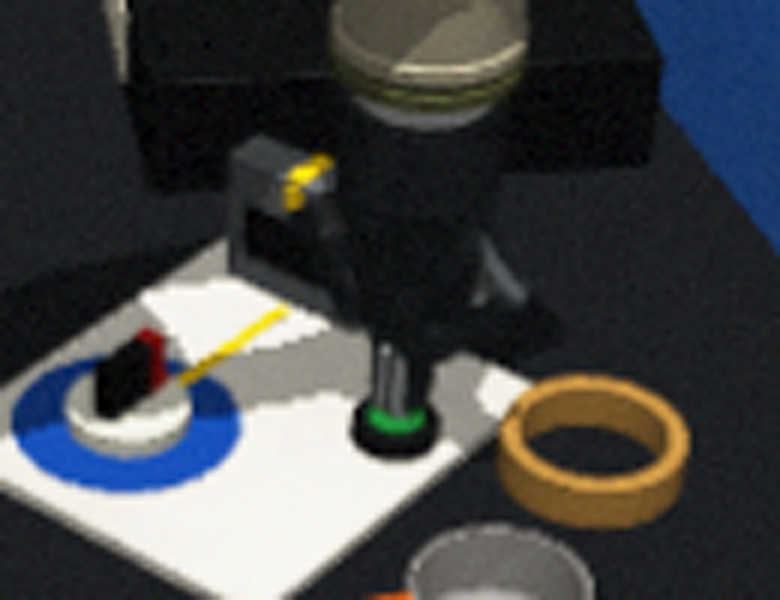

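Run:
```python
from h import *
t=np.linspace(0,6.28,60)
for z in (12,18,20,24,26,28,30,32):
    q=np.array([proj("side",(692+14*np.cos(a),171+14*np.sin(a),z)) for a in t]); u=np.array([proj("top",(692+14*np.cos(a),171+14*np.sin(a),z)) for a in t])
    print(z,q.min(0).round(1),q.max(0).round(1),u.min(0).round(1),u.max(0).round(1))
S0=np.load("side0.npy");S=snapshot("side")
for y in range(140,160): print(y,S0[y,355],S[y,352],S[y,355],S[y,358])
```

```text
12 [350.5 148.6] [360.2 154.4] [243.1 140.7] [252.7 150.1]
18 [350.6 146.9] [360.3 152.8] [242.8 140.3] [252.4 149.7]
20 [350.7 146.4] [360.4 152.2] [242.7 140.1] [252.4 149.6]
24 [350.7 145.3] [360.5 151.1] [242.5 139.8] [252.2 149.3]
26 [350.8 144.7] [360.5 150.6] [242.4 139.7] [252.1 149.2]
28 [350.8 144.1] [360.6 150. ] [242.3 139.5] [252. 149.]
30 [350.9 143.6] [360.6 149.4] [242.2 139.3] [251.9 148.9]
32 [350.9 143. ] [360.7 148.9] [242.1 139.2] [251.8 148.7]
140 [242 240 234] [43 44 43] [59 60 62] [18 19 19]
141 [243 241 234] [46 48 47] [63 63 64] [20 20 22]
142 [241 239 233] [43 49 48] [64 64 64] [15 16 17]
143 [227 233 217] [47 49 49] [72 73 73] [17 21 25]
144 [120 187 127] [55 57 56] [76 77 77] [19 22 24]
145 [ 35 157  64] [54 56 57] [86 87 86] [22 23 25]
146 [ 33 159  62] [53 60 58] [84 88 87] [18 22 22]
147 [ 32 160  63] [49 71 54] [84 85 84] [21 26 23]
148 [ 37 160  67] [ 32 112  50] [76 80 77] [28 54 34]
149 [ 32 141  56] [ 36 151  59] [ 50 106  60] [30 92 45]
150 [21 95 37] [ 29 122  51] [ 39 155  64] [ 24 121  51]
151 [23 83 38] [19 57 29] [ 32 133  55] [ 30 115  49]
152 [19 52 25] [21 24 23] [20 59 31] [27 44 32]
153 [25 23 24] [15 13 14] [24 23 21] [22 23 23]
154 [19 16 19] [8 8 9] [15 17 17] [13 12 19]
155 [ 3 11 12] [20 21 19] [17 17 19] [11 11 10]
156 [78 75 74] [164 162 152] [76 77 71] [94 90 85]
157 [202 197 188] [242 240 233] [202 199 189] [211 207 195]
158 [246 244 239] [245 244 238] [245 244 238] [246 245 239]
159 [245 244 238] [246 244 239] [245 243 237] [246 244 238]
```

The lit front edge of the button moved from row 149.4 to 151.4. That puts its top at about 30 mm before and 24 mm now, so it's fully down. I'll let go and go back for the puck.

>>> apply_moves --pt "0 0 -0.6 0 0 0 0" --pt "0 0 -0.8 0 0 0 0" --pt "0 0 -0.8 0 0 0 0" --pt "0 0 -0.8 0 0 0 0" --pt "0 0 0 0 0 0 0.35" --pt "0 0 0 0 0 0 0.35"

```text
time: 20.4
tool_pos: [692.5, 171.5, 121.5]
tcp_rot: [180.0, -0.0, -145.4]
ft_force: [-0.2, -0.6, -0.8]
finger_gap: 29.6
grip_force: 0.0
```

Run:
```python
from h import *
S=snapshot("side")
for y in range(142,153): print(y,S[y,355],end=";")
print([b for b in blobs(mask(S,*HUES["red"])) if b[0][1]>100])
go((570.5,215,42),214.7)
```

```text
142 [197 192 183];143 [228 232 218];144 [121 190 130];145 [ 34 156  63];146 [ 37 160  62];147 [ 35 158  64];148 [ 38 161  66];149 [ 28 139  54];150 [20 94 39];151 [16 78 33];152 [10 51 23];[([315.1, 139.0], 23, [312, 135, 6, 10]), ([258.8, 178.3], 175, [252, 172, 15, 14]), ([318.4, 199.1], 39, [316, 195, 6, 10]), ([328.4, 213.7], 76, [324, 207, 11, 17])]
now [692.  171.4 120.6] [ 1.800e+02 -1.000e-01 -1.454e+02] t 20.45 j6 -114.8 gap 29.8
total shift(tool units) [2.5  3.5  2.63] world d [-121.5   43.6  -78.6] turn units [ 0.01 -0.02 -0.02]
```

The button is back up and the puck hasn't moved. Now I'll pick the puck up.

>>> apply_moves --pt "0.6 0.85 0 0 0 0 0.35" --pt "0.65 0.9 0 0 0 0 0.35" --pt "0.65 0.9 0 0 0 0 0.35" --pt "0.6 0.85 0 0 0 0 0.35" --pt "0 0 0.8 0 0 0 0.35" --pt "0 0 0.9 0 0 0 0.35" --pt "0 0 0.9 0 0 0 0.35" --pt "0 0 0 0 0 0 0.35"

```text
time: 21.45
tool_pos: [568.0, 214.4, 39.9]
tcp_rot: [179.9, -0.4, -145.4]
ft_force: [-0.6, -0.1, -0.0]
finger_gap: 30.1
grip_force: 0.0
```

>>> apply_moves --pt "0 0 0 0 0 0 0" --pt "0 0 0 0 0 0 0" --pt "0 0 0 0 0 0 0" --pt "0 0 -0.6 0 0 0 0" --pt "0 0 -0.8 0 0 0 0" --pt "0 0 -0.8 0 0 0 0" --pt "0 0 0 0 0 0 0"

```text
time: 22.32
tool_pos: [573.7, 216.0, 114.1]
tcp_rot: [-179.9, 0.4, -145.4]
ft_force: [0.6, -0.3, -1.1]
finger_gap: 11.3
grip_force: 36.1
```

```bash
python3 -c "
from h import *
go((408,376,46),214.7)"
```

```text
now [573.7 216.  114.1] [-179.9    0.4 -145.4] t 22.32 j6 -108.8 gap 11.3
total shift(tool units) [1.53 7.53 2.25] world d [-165.7  160.   -68.1] turn units [-0.03  0.08 -0.02]
```

>>> apply_moves --pt "0.19 0.94 0 0 0 0 0" --pt "0.19 0.94 0 0 0 0 0" --pt "0.19 0.94 0 0 0 0 0" --pt "0.19 0.94 0 0 0 0 0" --pt "0.19 0.94 0 0 0 0 0" --pt "0.19 0.94 0 0 0 0 0" --pt "0.19 0.94 0 0 0 0 0" --pt "0.19 0.94 0 0 0 0 0"

```text
time: 23.32
tool_pos: [404.5, 375.4, 109.3]
tcp_rot: [-180.0, -0.1, -145.4]
ft_force: [-0.1, 0.0, -2.1]
finger_gap: 11.5
grip_force: 36.1
```

>>> apply_moves --pt "0 0 0 0 0 0 0" --pt "0 0 0 0 0 0 0" --pt "0 0 0.8 0 0 0 0" --pt "0 0 0.8 0 0 0 0" --pt "0 0 0.5 0 0 0 0" --pt "0 0 0.2 0 0 0 0" --pt "0 0 0 0 0 0 0"

```text
time: 24.2
tool_pos: [405.8, 374.9, 41.0]
tcp_rot: [-180.0, -0.0, -145.4]
ft_force: [0.6, -0.1, -1.3]
finger_gap: 11.2
grip_force: 36.1
```

```bash
python3 -c "
from h import *
go((408,376,36),214.7)"
```

```text
now [405.8 374.9  41. ] [-180.    -0.  -145.4] t 24.2 j6 -87.2 gap 11.2
total shift(tool units) [-0.08 -0.01  0.17] world d [ 2.2  1.1 -5. ] turn units [-0.   -0.   -0.02]
```

>>> apply_moves --pt "-0.08 0 0.1 0 0 0 0" --pt "0 0 0.08 0 0 0 0" --pt "0 0 0 0 0 0 0"

```text
time: 24.58
tool_pos: [408.8, 377.3, 38.3]
tcp_rot: [-180.0, 0.1, -145.4]
ft_force: [-4.9, -5.2, 16.1]
finger_gap: 11.2
grip_force: 38.5
```

>>> apply_moves --pt "0 0 -0.08 0 0 0 0" --pt "0 0 0 0 0 0 0.35" --pt "0 0 0 0 0 0 0.35" --pt "0 0 0 0 0 0 0.35" --pt "0 0 -0.8 0 0 0 0.35" --pt "0 0 -0.9 0 0 0 0.35" --pt "0 0 -0.9 0 0 0 0.35" --pt "0 0 -0.9 0 0 0 0.35"

```text
time: 25.58
tool_pos: [407.5, 376.4, 143.6]
tcp_rot: [180.0, -0.0, -145.4]
ft_force: [1.2, 0.4, 0.7]
finger_gap: 30.4
grip_force: 0.0
```

Run:
```python
from h import *
S=snapshot("side");T=snapshot("top")
for n,im in(("top",T),("side",S)):
  print(n,[(k,b[:2]) for k in("orange","yellow","green","red") for b in blobs(mask(im,*HUES[k])) if 90<b[0][1]<350 and 190<b[0][0]<500])
save("p4.png",np.hstack([cv2.resize(S[90:160,200:290],(390,303),interpolation=2),cv2.resize(T[200:280,130:230],(390,303),interpolation=2)]))
go((624,21,130),181.5)
```

```text
top [('orange', ([261.1, 116.3], 387)), ('orange', ([298.7, 167.7], 95)), ('yellow', ([200.4, 142.4], 51)), ('yellow', ([220.6, 170.0], 107)), ('yellow', ([429.2, 169.8], 138)), ('yellow', ([449.1, 218.3], 92)), ('green', ([247.3, 144.5], 80)), ('green', ([383.1, 185.3], 86)), ('red', ([334.0, 199.6], 50)), ('red', ([307.1, 201.6], 14)), ('red', ([276.8, 248.6], 148))]
side [('orange', ([245.7, 127.8], 1087)), ('orange', ([388.5, 154.8], 549)), ('orange', ([350.4, 182.4], 114)), ('yellow', ([340.3, 109.7], 44)), ('yellow', ([324.0, 140.2], 61)), ('yellow', ([405.8, 288.3], 272)), ('yellow', ([352.6, 329.3], 201)), ('green', ([355.6, 148.0], 57)), ('green', ([364.3, 248.3], 143)), ('red', ([249.2, 118.8], 29)), ('red', ([258.8, 178.3], 176)), ('red', ([318.4, 199.1], 39)), ('red', ([328.4, 213.6], 77))]
now [409.4 377.9 146.7] [ 180.     0.3 -145.4] t 25.68 j6 -87.2 gap 30.0
total shift(tool units) [  0.87 -13.85   0.55] world d [ 214.6 -356.9  -16.7] turn units [0.03 0.07 7.23]
```

View pics/p4.png

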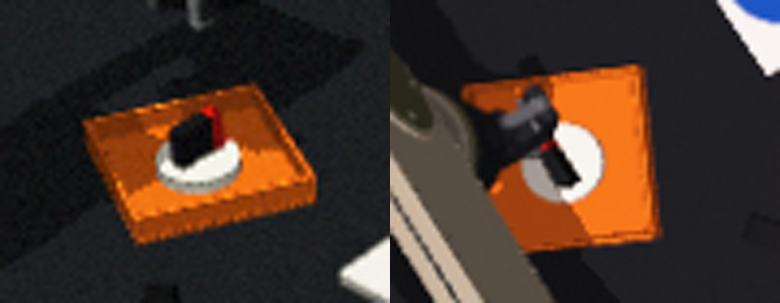

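The puck lies flat near the middle of the tray, and the pots haven't moved. Next is pot b, the widest one present.

>>> apply_moves --pt "0.06 -0.99 0 0 0 0.5 0.35" --pt "-0.05 -0.99 0 0 0 0.5 0.35" --pt "-0.05 -0.98 0 0 0 0.5 0.35" --pt "-0.1 -0.98 0 0 0 0.5 0.35" --pt "-0.14 -0.98 0 0 0 0.5 0.35" --pt "-0.18 -0.97 0 0 0 0.5 0.35" --pt "-0.22 -0.96 0 0 0 0.5 0.35" --pt "-0.26 -0.96 0 0 0 0.5 0.35"

```text
time: 26.68
tool_pos: [538.2, 177.6, 141.6]
tcp_rot: [180.0, -0.1, -163.8]
ft_force: [-0.2, 0.5, -0.6]
finger_gap: 29.8
grip_force: 0.0
```

>>> apply_moves --pt "-0.28 -0.95 0 0 0 0.5 0.35" --pt "-0.32 -0.94 0 0 0 0.5 0.35" --pt "-0.36 -0.93 0 0 0 0.5 0.35" --pt "-0.4 -0.92 0 0 0 0.5 0.35" --pt "-0.43 -0.9 0 0 0 0.5 0.35" --pt "0 0 0 0 0 0.5 0.35" --pt "0 0 0 0 0 0 0.35" --pt "0 0 0 0 0 0 0.35"

```text
time: 27.68
tool_pos: [618.8, 53.3, 142.2]
tcp_rot: [180.0, -0.1, -177.4]
ft_force: [0.2, -0.8, 0.5]
finger_gap: 29.9
grip_force: 0.0
```

```bash
python3 -c "
from h import *
go((623,20,38),183)"
```

```text
now [618.8  53.3 142.2] [ 1.800e+02 -1.000e-01 -1.774e+02] t 27.68 j6 -92.4 gap 29.9
total shift(tool units) [-0.09 -1.11  3.47] world d [   4.2  -33.3 -104.2] turn units [ 0.   -0.01 -0.09]
```

>>> apply_moves --pt "-0.05 -0.6 0.2 0 0 -0.09 0.35" --pt "-0.04 -0.51 0.6 0 0 0 0.35" --pt "0 0 0.8 0 0 0 0.35" --pt "0 0 0.8 0 0 0 0.35" --pt "0 0 0.7 0 0 0 0.35" --pt "0 0 0.37 0 0 0 0.35" --pt "0 0 0 0 0 0 0.35" --pt "0 0 0 0 0 0 0.35"

```text
time: 28.68
tool_pos: [624.3, 19.8, 39.9]
tcp_rot: [-180.0, 0.1, -177.0]
ft_force: [0.3, -0.1, 0.5]
finger_gap: 29.9
grip_force: 0.0
```

>>> apply_moves --pt "0 0 0 0 0 0 0" --pt "0 0 0 0 0 0 0" --pt "0 0 0 0 0 0 0" --pt "0 0 0 0 0 0 0" --grip_force 50

```text
time: 29.18
tool_pos: [624.4, 19.8, 40.1]
tcp_rot: [-180.0, 0.1, -177.0]
ft_force: [-0.8, -0.9, 7.2]
finger_gap: 12.5
grip_force: 51.4
```

>>> apply_moves --pt "0 0 -0.4 0 0 0 0" --pt "0 0 -0.6 0 0 0 0" --pt "0 0 -0.6 0 0 0 0" --pt "0 0 -0.6 0 0 0 0" --pt "0 0 0 0 0 0 0" --pt "0 0 0 0 0 0 0"

```text
time: 29.92
tool_pos: [623.3, 19.8, 104.6]
tcp_rot: [180.0, -0.0, -177.1]
ft_force: [-0.1, 0.7, -1.2]
finger_gap: 12.7
grip_force: 50.6
```

Run:
```python
from h import *
S=snapshot("side");T=snapshot("top")
save("p5.png",np.hstack([cv2.resize(S[110:230,300:430],(390,360),interpolation=2),cv2.resize(T[90:210,240:370],(390,360),interpolation=2)]))
s=sense();print(s["tool_pos"],s["tcp_rot"],s["finger_gap"],s["grip_force"])
```

```text
[622.75332129  19.86151199 103.75959607] [ 1.79989273e+02 -1.05446465e-01 -1.77056512e+02] 12.302550826487572 50.62309920787811
```

View pics/p5.png

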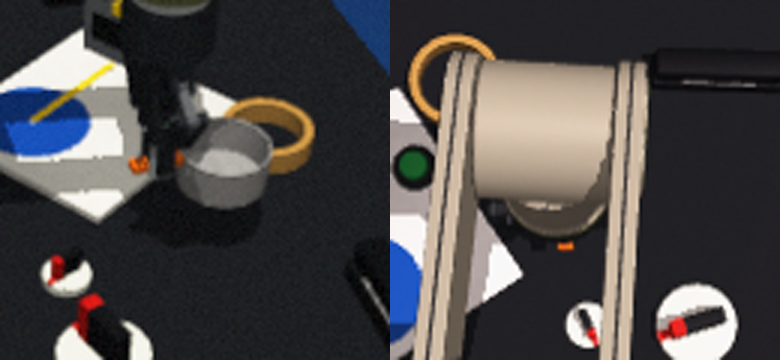

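Pot b is held level by its handle. I'll raise it, turn by 32.4 units and carry it to the pad.

>>> apply_moves --pt "0 0 -0.5 0 0 0.7 0" --pt "0 0 -0.5 0 0 1 0" --pt "0 0 -0.3 0 0 1 0" --pt "0 0 0 0 0 1 0" --pt "0 0 0 0 0 1 0" --pt "0 0 0 0 0 1 0" --pt "0 0 0 0 0 1 0" --pt "0 0 0 0 0 1 0"

```text
time: 31.02
tool_pos: [622.9, 19.9, 142.7]
tcp_rot: [-179.9, -0.1, 147.5]
ft_force: [0.5, -0.1, -1.0]
finger_gap: 12.1
grip_force: 50.6
```

>>> apply_moves --pt "0 0 0 0 0 1 0" --pt "0 0 0 0 0 1 0" --pt "0 0 0 0 0 1 0" --pt "0 0 0 0 0 1 0" --pt "0 0 0 0 0 1 0" --pt "0 0 0 0 0 1 0" --pt "0 0 0 0 0 1 0" --pt "0 0 0 0 0 1 0"

```text
time: 32.02
tool_pos: [622.9, 19.9, 142.7]
tcp_rot: [-179.9, -0.0, 110.8]
ft_force: [-0.4, 0.3, -1.3]
finger_gap: 12.4
grip_force: 50.6
```

>>> apply_moves --pt "0 0 0 0 0 1 0" --pt "0 0 0 0 0 1 0" --pt "0 0 0 0 0 1 0" --pt "0 0 0 0 0 1 0" --pt "0 0 0 0 0 1 0" --pt "0 0 0 0 0 1 0" --pt "0 0 0 0 0 1 0" --pt "0 0 0 0 0 1 0"

```text
time: 33.02
tool_pos: [622.9, 19.9, 142.7]
tcp_rot: [-179.9, 0.0, 74.2]
ft_force: [0.1, -1.1, -0.5]
finger_gap: 12.4
grip_force: 50.6
```

>>> apply_moves --pt "0 0 0 0 0 1 0" --pt "0 0 0 0 0 1 0" --pt "0 0 0 0 0 1 0" --pt "0 0 0 0 0 1 0" --pt "0 0 0 0 0 1 0" --pt "0 0 0 0 0 1 0" --pt "0 0 0 0 0 1 0" --pt "0 0 0 0 0 0.7 0"

```text
time: 34.02
tool_pos: [623.0, 19.9, 142.7]
tcp_rot: [-179.9, 0.1, 38.9]
ft_force: [0.6, 0.5, -0.3]
finger_gap: 12.3
grip_force: 50.6
```

>>> apply_moves --pt "0 0 0 0 0 0 0" --pt "0 0 0 0 0 0 0"

```text
time: 34.28
tool_pos: [623.2, 19.9, 143.3]
tcp_rot: [-180.0, 0.0, 39.1]
ft_force: [0.5, -0.5, -0.8]
finger_gap: 12.4
grip_force: 50.6
```

```bash
python3 -c "
from h import *
go((622,251,51),34.7)"
```

```text
now [623.2  19.9 143.3] [-180.     0.    39.1] t 34.27 j6 48.0 gap 12.4
total shift(tool units) [ 4.83 -6.    3.08] world d [ -1.2 231.1 -92.3] turn units [-0.01  0.01  0.96]
```

>>> apply_moves --pt "0 0 0 0 0 0.96 0" --pt "0.62 -0.9 0 0 0 0 0" --pt "0.62 -0.9 0 0 0 0 0" --pt "0.62 -0.9 0 0 0 0 0" --pt "0.62 -0.9 0 0 0 0 0" --pt "0.62 -0.9 0 0 0 0 0" --pt "0.62 -0.9 0 0 0 0 0" --pt "0.62 -0.9 0 0 0 0 0"

```text
time: 35.28
tool_pos: [623.1, 250.4, 143.7]
tcp_rot: [-180.0, 0.0, 34.7]
ft_force: [-0.5, 0.7, -0.8]
finger_gap: 12.3
grip_force: 50.6
```

>>> apply_moves --pt "0 0 0.3 0 0 0 0" --pt "0 0 0.6 0 0 0 0" --pt "0 0 0.6 0 0 0 0" --pt "0 0 0.6 0 0 0 0" --pt "0 0 0.4 0 0 0 0" --pt "0 0 0 0 0 0 0" --pt "0 0 0 0 0 0 0"

```text
time: 36.15
tool_pos: [623.8, 249.4, 69.6]
tcp_rot: [180.0, -0.1, 34.6]
ft_force: [-0.5, -0.3, -0.7]
finger_gap: 12.1
grip_force: 50.6
```

Run:
```python
from h import *
go((622,251,50.5),34.7)
S=snapshot("side")
save("p6.png",cv2.resize(S[60:200,260:430],(765,600),interpolation=2))
```

```text
now [623.8 249.4  69.6] [ 1.80e+02 -1.00e-01  3.46e+01] t 36.15 j6 72.8 gap 12.1
total shift(tool units) [-0.02 -0.08  0.64] world d [ -1.8   1.6 -19.1] turn units [ 0.   -0.01 -0.02]
```

View pics/p6.png

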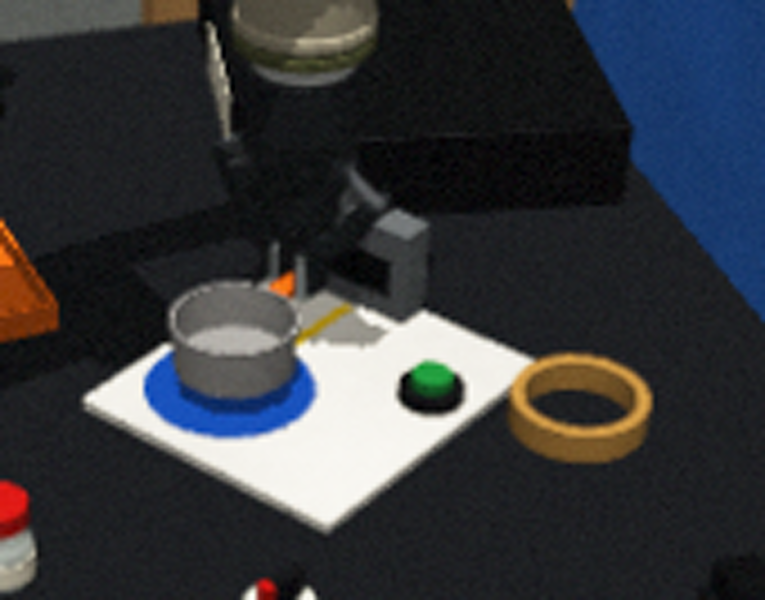

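Pot b hangs level above the pad, with its handle towards the head. I'll lower it.

>>> apply_moves --pt "-0.02 -0.08 0.2 0 0 0 0" --pt "0 0 0.25 0 0 0 0" --pt "0 0 0.12 0 0 0 0" --pt "0 0 0 0 0 0 0"

```text
time: 36.7
tool_pos: [621.1, 250.9, 51.1]
tcp_rot: [-180.0, 0.1, 34.6]
ft_force: [0.9, -0.9, -1.3]
finger_gap: 12.3
grip_force: 50.6
```

>>> apply_moves --pt "0 0 0.07 0 0 0 0" --pt "0 0 0 0 0 0 0"

```text
time: 36.95
tool_pos: [621.8, 251.1, 50.3]
tcp_rot: [180.0, -0.0, 34.6]
ft_force: [-1.4, -0.2, 2.8]
finger_gap: 12.4
grip_force: 51.0
```

>>> apply_moves --pt "0 0 0.02 0 0 0 0" --pt "0 0 0 0 0 0 0.35" --pt "0 0 0 0 0 0 0.35" --pt "0 0 0 0 0 0 0.35" --pt "0 0 -0.6 0 0 0 0.35" --pt "0 0 -0.9 0 0 0 0.35" --pt "0 0 -0.9 0 0 0 0.35" --pt "0 0 -0.9 0 0 0 0.35"

```text
time: 37.95
tool_pos: [621.9, 251.1, 150.7]
tcp_rot: [180.0, -0.1, 34.6]
ft_force: [0.4, 0.2, 0.7]
finger_gap: 29.9
grip_force: 0.0
```

```bash
python3 -c "
from h import *
go((480,-402,150),121)"
```

```text
now [621.9 251.1 150.7] [ 1.80e+02 -1.00e-01  3.46e+01] t 37.95 j6 73.0 gap 29.9
total shift(tool units) [-16.26  15.23   0.  ] world d [-141.9 -653.1   -0.7] turn units [ 2.000e-02 -1.000e-02 -1.885e+01]
```

>>> apply_moves --pt "-0.96 0.9 0 0 0 0 0.35" --pt "-0.96 0.9 0 0 0 0 0.35" --pt "-0.96 0.9 0 0 0 0 0.35" --pt "-0.96 0.9 0 0 0 0 0.35" --pt "-0.96 0.9 0 0 0 0 0.35" --pt "-0.96 0.9 0 0 0 0 0.35" --pt "-0.96 0.9 0 0 0 0 0.35" --pt "-0.96 0.9 0 0 0 0 0.35"

```text
time: 38.95
tool_pos: [554.7, -59.0, 149.8]
tcp_rot: [179.9, -0.1, 34.6]
ft_force: [0.3, 0.3, 0.6]
finger_gap: 29.9
grip_force: 0.0
```

>>> apply_moves --pt "-0.96 0.9 0 0 0 0 0.35" --pt "-0.96 0.9 0 0 0 0 0.35" --pt "-0.96 0.9 0 0 0 0 0.35" --pt "-0.96 0.9 0 0 0 0 0.35" --pt "-0.96 0.9 0 0 0 0 0.35" --pt "-0.96 0.9 0 0 0 0 0.35" --pt "-0.96 0.9 0 0 0 0 0.35" --pt "-0.96 0.9 0 0 0 0 0.35"

```text
time: 39.95
tool_pos: [487.6, -367.9, 149.8]
tcp_rot: [179.9, -0.0, 34.6]
ft_force: [0.7, -1.1, 0.5]
finger_gap: 29.8
grip_force: 0.0
```

>>> apply_moves --pt "-0.9 0.83 0 0 0 0 0.35" --pt "0 0 0 0 0 -0.85 0.35" --pt "0 0 0 0 0 -1 0.35" --pt "0 0 0 0 0 -1 0.35" --pt "0 0 0 0 0 -1 0.35" --pt "0 0 0 0 0 -1 0.35" --pt "0 0 0 0 0 -1 0.35" --pt "0 0 0 0 0 -1 0.35"

```text
time: 40.95
tool_pos: [479.9, -402.5, 149.7]
tcp_rot: [179.9, 0.0, 66.2]
ft_force: [-0.1, 0.5, -0.4]
finger_gap: 29.6
grip_force: 0.0
```

>>> apply_moves --pt "0 0 0 0 0 -1 0.35" --pt "0 0 0 0 0 -1 0.35" --pt "0 0 0 0 0 -1 0.35" --pt "0 0 0 0 0 -1 0.35" --pt "0 0 0 0 0 -1 0.35" --pt "0 0 0 0 0 -1 0.35" --pt "0 0 0 0 0 -1 0.35" --pt "0 0 0 0 0 -1 0.35"

```text
time: 41.95
tool_pos: [479.9, -402.5, 149.7]
tcp_rot: [180.0, 0.1, 102.8]
ft_force: [0.0, -0.2, 0.1]
finger_gap: 30.1
grip_force: 0.0
```

>>> apply_moves --pt "0 0 0 0 0 -1 0.35" --pt "0 0 0 0 0 -1 0.35" --pt "0 0 0 0 0 -1 0.35" --pt "0 0 0 0 0 -1 0.35" --pt "0 0 0 0 0 0 0.35" --pt "0 0 0 0 0 0 0.35"

```text
time: 42.7
tool_pos: [479.8, -402.3, 148.9]
tcp_rot: [180.0, 0.1, 120.9]
ft_force: [-0.3, -0.1, 0.3]
finger_gap: 29.7
grip_force: 0.0
```

```bash
cat >> h.py <<'E'
def scan(T,S):
  for n,im in(("top",T),("side",S)):
    print(n,[(k,b[:2]) for k in("orange","yellow","green","red") for b in blobs(mask(im,*HUES[k])) if 90<b[0][1]<350 and 160<b[0][0]<500])
E
python3 - <<'E'
from h import *
S=snapshot("side");T=snapshot("top");np.save("t2.npy",T);np.save("s2.npy",S)
scan(T,S)
HP["b"]={"top":near(blobs(mask(T,*HUES["orange"])),(215,160))[0],"side":near(blobs(mask(S,*HUES["orange"])),(322,122))[0]}
print(HP["b"])
ce=np.array([570,215])
# pot b on pad: rim at z=48
o,d=tri(HP["b"]["top"],HP["b"]["side"]);print(o,d,np.degrees(np.arctan2(*(o[:2]-ce)[::-1])))
save("p7.png",np.hstack([cv2.resize(S[80:180,260:390],(390,300),interpolation=2),cv2.resize(T[130:230,170:300],(390,300),interpolation=2)]))
go((480,-402,48),121.3)
E
```

```text
top [('orange', ([261.1, 116.3], 386)), ('orange', ([216.9, 166.9], 82)), ('orange', ([175.3, 241.6], 1881)), ('yellow', ([200.2, 142.2], 49)), ('yellow', ([211.2, 155.5], 22)), ('yellow', ([429.2, 169.9], 136)), ('yellow', ([447.3, 218.5], 41)), ('green', ([247.3, 144.5], 80)), ('green', ([383.5, 184.5], 65)), ('red', ([334.0, 199.6], 50)), ('red', ([307.1, 201.6], 14)), ('red', ([276.9, 248.7], 149))]
side [('orange', ([235.1, 134.6], 435)), ('orange', ([401.5, 157.8], 45)), ('yellow', ([405.8, 288.3], 274)), ('yellow', ([352.8, 329.5], 197)), ('red', ([258.9, 178.3], 176)), ('red', ([318.4, 199.1], 39)), ('red', ([328.4, 213.7], 76))]
{'top': [216.9, 166.9], 'side': [401.5, 157.8]}
[741.85542753 222.57578455 -48.55466288] 230.1135772976994 2.524096283238912
now [ 479.7 -402.2  148.5] [180.   0. 121.] t 42.8 j6 -75.6 gap 29.7
total shift(tool units) [0.   0.01 3.35] world d [   0.3    0.2 -100.5] turn units [ 0.    0.01 -0.08]
```

View pics/p7.png

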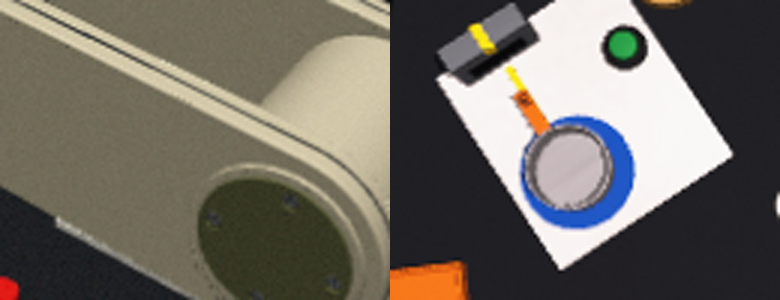

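Pot b stands upright on the pad with its handle along the yellow line; the side view is blocked by the arm. Next is pot c.

>>> apply_moves --pt "0 0 0.5 0 0 -0.05 0.35" --pt "0 0 0.7 0 0 0 0.35" --pt "0 0 0.8 0 0 0 0.35" --pt "0 0 0.8 0 0 0 0.35" --pt "0 0 0.55 0 0 0 0.35" --pt "0 0 0 0 0 0 0.35" --pt "0 0 0 0 0 0 0.35"

```text
time: 43.68
tool_pos: [479.9, -402.5, 48.2]
tcp_rot: [180.0, 0.0, 121.2]
ft_force: [0.6, -0.5, 0.1]
finger_gap: 29.7
grip_force: 0.0
```

Run:
```python
from h import *
p=onz("top",(216.9,166.9),47);print(p,np.degrees(np.arctan2(p[1]-215,p[0]-570)),np.hypot(p[1]-215,p[0]-570))
T=np.load("t2.npy")
ys,xs=np.nonzero(mask(T,*HUES["orange"])[155:180,205:230]); q=np.array([onz("top",a,48)[:2] for a in np.c_[xs+205,ys+155]])
v=np.linalg.svd(q-q.mean(0))[2][0];print(np.degrees(np.arctan(v[1]/v[0])), np.sort((q-[570,215])@[np.cos(.6056),np.sin(.6056)])[[0,-1]])
go((480,-402,47),121.3)
```

```text
[622.08360203 252.53547945  47.        ] 35.779443568398015 64.1997960954605
34.001226681443946 [41.12918029 86.83264408]
now [ 479.9 -402.5   48.2] [180.    0.  121.2] t 43.67 j6 -75.9 gap 29.7
total shift(tool units) [0.01 0.01 0.04] world d [ 0.1  0.5 -1.2] turn units [ 0.    0.01 -0.01]
```

>>> apply_moves --pt "0 0 0 0 0 0 0" --pt "0 0 0 0 0 0 0" --pt "0 0 0 0 0 0 0" --pt "0 0 0 0 0 0 0" --pt "0 0 -0.5 0 0 0 0" --pt "0 0 -0.9 0 0 0 0" --pt "0 0 -0.9 0 0 0 0" --pt "0 0 -0.9 0 0 0 0"

```text
time: 44.68
tool_pos: [479.5, -402.1, 145.1]
tcp_rot: [180.0, 0.0, 121.3]
ft_force: [-0.1, -0.6, -0.3]
finger_gap: 12.2
grip_force: 50.4
```

>>> apply_moves --pt "0 0 -0.3 0 0 0.9 0" --pt "0 0 0 0 0 1 0" --pt "0 0 0 0 0 1 0" --pt "0 0 0 0 0 1 0" --pt "0 0 0 0 0 1 0" --pt "0 0 0 0 0 1 0" --pt "0 0 0 0 0 1 0" --pt "0 0 0 0 0 1 0"

```text
time: 45.68
tool_pos: [479.5, -402.1, 153.3]
tcp_rot: [180.0, 0.0, 84.9]
ft_force: [0.4, -0.1, -0.1]
finger_gap: 12.3
grip_force: 50.4
```

>>> apply_moves --pt "0 0 0 0 0 1 0" --pt "0 0 0 0 0 1 0" --pt "0 0 0 0 0 1 0" --pt "0 0 0 0 0 1 0" --pt "0 0 0 0 0 1 0" --pt "0 0 0 0 0 1 0" --pt "0 0 0 0 0 1 0" --pt "0 0 0 0 0 1 0"

```text
time: 46.68
tool_pos: [479.6, -402.1, 153.3]
tcp_rot: [180.0, -0.0, 48.2]
ft_force: [-0.4, 0.4, -0.7]
finger_gap: 12.4
grip_force: 50.4
```

>>> apply_moves --pt "0 0 0 0 0 1 0" --pt "0 0 0 0 0 1 0" --pt "0 0 0 0 0 1 0" --pt "0 0 0 0 0 0 0" --pt "0 0 0 0 0 0 0"

```text
time: 47.3
tool_pos: [479.6, -402.2, 153.0]
tcp_rot: [180.0, -0.0, 34.7]
ft_force: [-0.4, -0.0, -0.4]
finger_gap: 12.5
grip_force: 50.4
```

Run:
```python
from h import *
S=snapshot("side");save("p8.png",cv2.resize(S[200:390,250:450],(632,600),interpolation=2))
a=np.radians(34.7);go((570+60.5*np.cos(a),215+60.5*np.sin(a),150),34.7)
```

```text
now [ 479.6 -402.1  152.9] [180.    0.   34.7] t 47.35 j6 10.6 gap 12.5
total shift(tool units) [ 16.21 -15.2    0.09] world d [140.2 651.6  -2.9] turn units [0. 0. 0.]
```

View pics/p8.png

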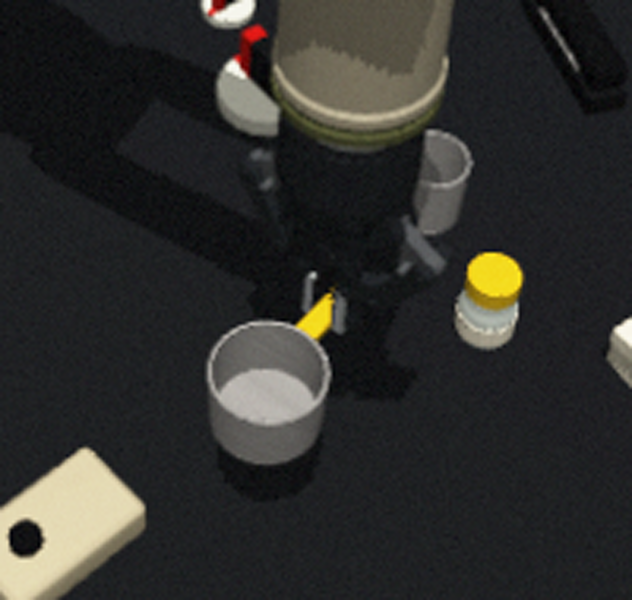

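Pot c is held level. I'll carry it to the pad.

>>> apply_moves --pt "0.9 -0.84 0 0 0 0 0" --pt "0.9 -0.84 0 0 0 0 0" --pt "0.9 -0.84 0 0 0 0 0" --pt "0.9 -0.84 0 0 0 0 0" --pt "0.9 -0.84 0 0 0 0 0" --pt "0.9 -0.84 0 0 0 0 0" --pt "0.9 -0.84 0 0 0 0 0" --pt "0.9 -0.84 0 0 0 0 0"

```text
time: 48.35
tool_pos: [543.0, -112.3, 152.8]
tcp_rot: [180.0, -0.0, 34.7]
ft_force: [0.5, -0.7, -0.6]
finger_gap: 12.2
grip_force: 50.4
```

>>> apply_moves --pt "0.9 -0.84 0 0 0 0 0" --pt "0.9 -0.84 0 0 0 0 0" --pt "0.9 -0.84 0 0 0 0 0" --pt "0.9 -0.84 0 0 0 0 0" --pt "0.9 -0.84 0 0 0 0 0" --pt "0.9 -0.84 0 0 0 0 0" --pt "0.9 -0.85 0 0 0 0 0" --pt "0.9 -0.85 0 0 0 0 0"

```text
time: 49.35
tool_pos: [605.9, 176.8, 152.7]
tcp_rot: [180.0, -0.0, 34.7]
ft_force: [0.8, 0.2, -0.4]
finger_gap: 12.2
grip_force: 50.4
```

>>> apply_moves --pt "0.9 -0.85 0 0 0 0 0" --pt "0.9 -0.9 0 0 0 0 0" --pt "0 0 0.3 0 0 0 0" --pt "0 0 0.5 0 0 0 0" --pt "0 0 0.5 0 0 0 0" --pt "0 0 0 0 0 0 0" --pt "0 0 0 0 0 0 0"

```text
time: 50.22
tool_pos: [620.4, 248.9, 113.6]
tcp_rot: [-180.0, 0.0, 34.6]
ft_force: [-0.2, -0.1, -0.8]
finger_gap: 12.4
grip_force: 50.4
```

Run:
```python
from h import *
S=snapshot("side");T=snapshot("top");scan(T,S);save("p9.png",cv2.resize(S[60:200,260:430],(765,600),interpolation=2))
a=np.radians(34.7);go((570+60.5*np.cos(a),215+60.5*np.sin(a),62),34.7)
```

```text
top [('orange', ([261.1, 116.3], 386)), ('yellow', ([429.2, 169.9], 138)), ('green', ([247.3, 144.5], 80)), ('green', ([383.1, 185.3], 87)), ('red', ([334.0, 199.6], 50)), ('red', ([307.1, 201.6], 14)), ('red', ([276.8, 248.6], 148))]
side [('orange', ([246.6, 128.5], 1097)), ('orange', ([326.3, 129.2], 45)), ('orange', ([388.5, 154.8], 548)), ('yellow', ([340.1, 110.0], 40)), ('yellow', ([321.5, 114.0], 38)), ('yellow', ([331.4, 134.9], 29)), ('yellow', ([405.8, 288.3], 276)), ('green', ([355.6, 148.0], 57)), ('green', ([364.2, 248.3], 144)), ('red', ([244.3, 113.3], 32)), ('red', ([258.8, 178.4], 176)), ('red', ([318.5, 199.1], 40)), ('red', ([328.4, 213.7], 76))]
now [620.9 249.3 114.5] [ 1.80e+02 -1.00e-01  3.46e+01] t 50.33 j6 72.9 gap 12.2
total shift(tool units) [-0.03 -0.03  1.75] world d [ -1.1   0.2 -52.5] turn units [ 0.01 -0.02 -0.02]
```

View pics/p9.png

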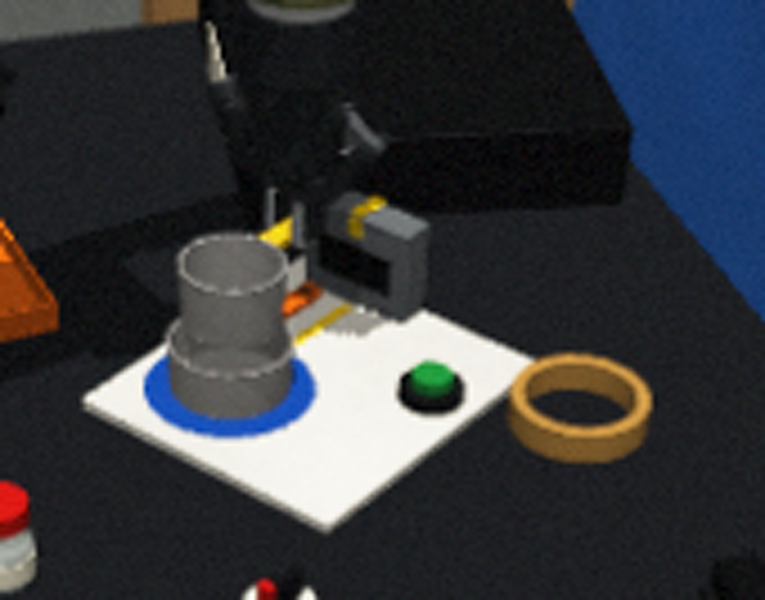

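Pot c is aligned above pot b. The red blob in the tray moved from (249,119) to (244,113), so the puck was knocked; I'll check it after this placing.

>>> apply_moves --pt "-0.03 -0.02 0.3 0 0 0 0" --pt "0 0 0.4 0 0 0 0" --pt "0 0 0.4 0 0 0 0" --pt "0 0 0.35 0 0 0 0" --pt "0 0 0.2 0 0 0 0" --pt "0 0 0 0 0 0 0" --pt "0 0 0 0 0 0 0"

```text
time: 51.2
tool_pos: [619.4, 249.5, 64.4]
tcp_rot: [180.0, -0.0, 34.6]
ft_force: [-0.4, -0.3, -0.0]
finger_gap: 12.5
grip_force: 50.5
```

Run:
```python
from h import *
S=snapshot("side")
save("p10.png",np.hstack([cv2.resize(S[90:160,200:290],(450,350),interpolation=2),cv2.resize(S[90:180,270:360],(350,350),interpolation=2)]))
a=np.radians(34.7);go((570+60.5*np.cos(a),215+60.5*np.sin(a),62),34.7);print(sense()["ft_force"])
```

```text
now [619.5 249.5  64.5] [180.   -0.   34.6] t 51.25 j6 72.9 gap 12.5
total shift(tool units) [0.01 0.01 0.08] world d [ 0.3 -0.  -2.5] turn units [ 0.   -0.01 -0.02]
[-0.33488366  0.55008792 -0.32252502]
```

View pics/p10.png

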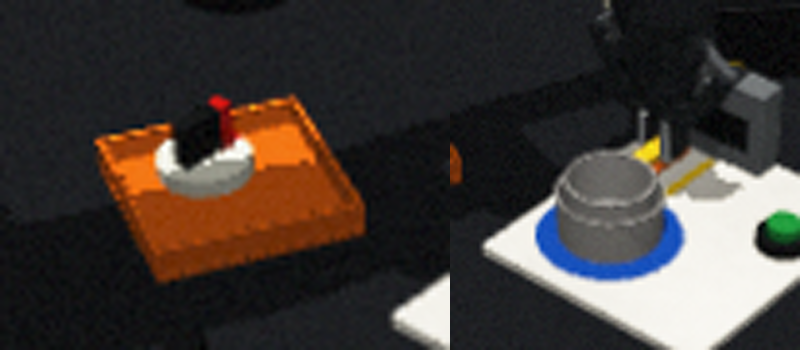

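The puck has slid towards the tray's far corner but looks flat. The walls limit it to about 31 mm off centre, so it's still within tolerance. Pot c is inside pot b, about 2 mm above its floor.

>>> apply_moves --pt "0 0 0.08 0 0 0 0" --pt "0 0 0.06 0 0 0 0" --pt "0 0 0 0 0 0 0"

```text
time: 51.62
tool_pos: [620.5, 250.0, 62.4]
tcp_rot: [180.0, -0.2, 34.6]
ft_force: [-2.8, 0.0, 11.6]
finger_gap: 12.2
grip_force: 52.5
```

>>> apply_moves --pt "0 0 0 0 0 0 0.35" --pt "0 0 0 0 0 0 0.35" --pt "0 0 0 0 0 0 0.35" --pt "0 0 -0.6 0 0 0 0.35" --pt "0 0 -0.9 0 0 0 0.35" --pt "0 0 -0.9 0 0 0 0.35" --pt "0 0 -0.6 0 0 0 0.35" --pt "0 0 0 0 0 0 0.35"

```text
time: 52.62
tool_pos: [620.6, 249.9, 152.7]
tcp_rot: [179.9, -0.2, 34.6]
ft_force: [-0.2, 0.4, -0.7]
finger_gap: 29.6
grip_force: 0.0
```

Run:
```python
from h import *
S=snapshot("side");T=snapshot("top");scan(T,S)
c=np.array([618.8,-238.2]);a=np.radians(156); print(c+52*np.array([np.cos(a),np.sin(a)]))
go((*(c+52*np.array([np.cos(a),np.sin(a)])),150),156)
```

```text
top [('orange', ([261.1, 116.3], 386)), ('yellow', ([429.2, 169.8], 138)), ('yellow', ([220.5, 170.5], 27)), ('green', ([247.3, 144.5], 80)), ('green', ([383.1, 185.3], 86)), ('red', ([334.0, 199.7], 51)), ('red', ([307.1, 201.6], 14)), ('red', ([276.8, 248.6], 148))]
side [('orange', ([246.5, 128.5], 1098)), ('orange', ([326.6, 129.8], 28)), ('orange', ([388.5, 154.9], 546)), ('yellow', ([340.3, 109.6], 45)), ('yellow', ([323.8, 127.2], 52)), ('yellow', ([331.4, 134.9], 28)), ('yellow', ([405.8, 288.3], 274)), ('green', ([355.6, 148.0], 57)), ('green', ([364.2, 248.3], 144)), ('red', ([244.4, 113.5], 34)), ('red', ([258.8, 178.3], 178)), ('red', ([318.4, 199.1], 39)), ('red', ([328.4, 213.7], 76))]
[ 571.2956362  -217.04969456]
now [618.9 249.3 149.3] [-180.     0.    34.6] t 52.73 j6 72.9 gap 30.0
total shift(tool units) [-10.14  11.89  -0.02] world d [ -47.7 -466.4    0.7] turn units [-1.000e-02  0.000e+00 -2.648e+01]
```

>>> apply_moves --pt "-0.78 0.91 0 0 0 0 0.35" --pt "-0.78 0.91 0 0 0 0 0.35" --pt "-0.78 0.92 0 0 0 0 0.35" --pt "-0.78 0.92 0 0 0 0 0.35" --pt "-0.78 0.92 0 0 0 0 0.35" --pt "-0.78 0.92 0 0 0 0 0.35" --pt "-0.78 0.91 0 0 0 0 0.35" --pt "-0.78 0.91 0 0 0 0 0.35"

```text
time: 53.72
tool_pos: [588.6, -38.6, 148.0]
tcp_rot: [-179.9, 0.1, 34.6]
ft_force: [-0.8, 0.4, 0.2]
finger_gap: 29.7
grip_force: 0.0
```

>>> apply_moves --pt "-0.78 0.91 0 0 0 -0.5 0.35" --pt "-0.82 0.88 0 0 0 -0.5 0.35" --pt "-0.85 0.85 0 0 0 -0.5 0.35" --pt "-0.88 0.82 0 0 0 -0.5 0.35" --pt "-0.91 0.79 0 0 0 -0.5 0.35" --pt "0 0 0 0 0 -1 0.35" --pt "0 0 0 0 0 -1 0.35" --pt "0 0 0 0 0 -1 0.35"

```text
time: 54.72
tool_pos: [570.8, -216.8, 147.8]
tcp_rot: [-179.8, 0.0, 60.0]
ft_force: [-0.0, 0.1, 0.6]
finger_gap: 29.7
grip_force: 0.0
```

>>> apply_moves --pt "0 0 0 0 0 -1 0.35" --pt "0 0 0 0 0 -1 0.35" --pt "0 0 0 0 0 -1 0.35" --pt "0 0 0 0 0 -1 0.35" --pt "0 0 0 0 0 -1 0.35" --pt "0 0 0 0 0 -1 0.35" --pt "0 0 0 0 0 -1 0.35" --pt "0 0 0 0 0 -1 0.35"

```text
time: 55.72
tool_pos: [570.9, -216.6, 147.8]
tcp_rot: [-179.8, -0.1, 96.6]
ft_force: [0.0, -0.7, 1.1]
finger_gap: 29.5
grip_force: 0.0
```

>>> apply_moves --pt "0 0 0 0 0 -1 0.35" --pt "0 0 0 0 0 -1 0.35" --pt "0 0 0 0 0 -1 0.35" --pt "0 0 0 0 0 -1 0.35" --pt "0 0 0 0 0 -1 0.35" --pt "0 0 0 0 0 -1 0.35" --pt "0 0 0 0 0 -1 0.35" --pt "0 0 0 0 0 -1 0.35"

```text
time: 56.72
tool_pos: [570.9, -216.6, 147.8]
tcp_rot: [-179.9, -0.2, 133.3]
ft_force: [-0.3, -0.2, 0.3]
finger_gap: 29.8
grip_force: 0.0
```

>>> apply_moves --pt "0 0 0 0 0 -1 0.35" --pt "0 0 0 0 0 -1 0.35" --pt "0 0 0 0 0 -1 0.35" --pt "0 0 0 0 0 -1 0.35" --pt "0 0 0 0 0 0 0.35"

```text
time: 57.35
tool_pos: [571.0, -216.6, 148.2]
tcp_rot: [-180.0, -0.2, 151.5]
ft_force: [0.2, 0.5, -0.2]
finger_gap: 29.8
grip_force: 0.0
```

Run:
```python
from h import *
S=snapshot("side");T=snapshot("top");scan(T,S);np.save("t3.npy",T)
go((571.5,-217.3,56),156.2)
```

```text
top [('orange', ([261.1, 116.3], 386)), ('orange', ([175.3, 241.6], 1879)), ('yellow', ([200.2, 142.2], 49)), ('yellow', ([211.2, 155.5], 22)), ('yellow', ([214.2, 162.9], 13)), ('yellow', ([218.6, 169.7], 58)), ('green', ([247.3, 144.5], 80)), ('green', ([381.8, 188.9], 38)), ('red', ([333.9, 199.6], 47)), ('red', ([307.1, 201.6], 14)), ('red', ([276.8, 248.7], 138))]
side [('orange', ([246.7, 128.7], 1119)), ('orange', ([326.4, 129.8], 25)), ('orange', ([399.0, 157.5], 154)), ('yellow', ([340.3, 109.7], 43)), ('yellow', ([323.9, 127.2], 51)), ('yellow', ([331.4, 135.0], 27)), ('yellow', ([405.8, 288.3], 276)), ('green', ([364.5, 248.5], 131)), ('red', ([244.3, 113.3], 32)), ('red', ([258.8, 178.3], 158)), ('red', ([318.4, 199.1], 39)), ('red', ([328.4, 213.9], 68))]
now [ 571.4 -216.8  148.8] [-1.800e+02 -1.000e-01  1.514e+02] t 57.45 j6 -87.0 gap 29.8
total shift(tool units) [-0.02 -0.01  3.09] world d [  0.1  -0.5 -92.8] turn units [-0.   -0.02 -1.05]
```

>>> apply_moves --pt "0 0 0 0 0 -0.99 0.35" --pt "0 0 0.4 0 0 -0.06 0.35" --pt "0 0 0.8 0 0 0 0.35" --pt "0 0 0.8 0 0 0 0.35" --pt "0 0 0.7 0 0 0 0.35" --pt "0 0 0.4 0 0 0 0.35" --pt "0 0 0 0 0 0 0.35" --pt "0 0 0 0 0 0 0.35"

```text
time: 58.45
tool_pos: [572.6, -217.4, 57.8]
tcp_rot: [-180.0, 0.1, 156.3]
ft_force: [1.3, 0.4, 0.4]
finger_gap: 29.3
grip_force: 0.0
```

>>> apply_moves --pt "0 0 0 0 0 0 0" --pt "0 0 0 0 0 0 0" --pt "0 0 0 0 0 0 0" --pt "0 0 0 0 0 0 0"

```text
time: 58.95
tool_pos: [572.6, -217.3, 58.1]
tcp_rot: [-180.0, 0.1, 156.3]
ft_force: [-0.6, 0.9, 5.4]
finger_gap: 12.4
grip_force: 51.0
```

>>> apply_moves --pt "0 0 -0.5 0 0 0 0" --pt "0 0 -0.9 0 0 0 0" --pt "0 0 -0.9 0 0 0 0" --pt "0 0 -0.9 0 0 0 0" --pt "0 0 -0.4 0 0 0 0" --pt "0 0 0 0 0 0 0"

```text
time: 59.7
tool_pos: [572.5, -217.3, 166.0]
tcp_rot: [-180.0, 0.1, 156.3]
ft_force: [-0.3, -1.0, -1.0]
finger_gap: 12.2
grip_force: 50.3
```

Run:
```python
from h import *
a=np.radians(34.7);go((570+52*np.cos(a),215+52*np.sin(a),162),34.7)
```

```text
now [ 572.5 -217.3  166. ] [-1.800e+02  1.000e-01  1.563e+02] t 59.7 j6 -91.9 gap 12.2
total shift(tool units) [ 4.96 14.64  0.12] world d [ 40.3 461.9  -4. ] turn units [3.000e-02 2.000e-02 2.653e+01]
```

>>> apply_moves --pt "0 0 0 0 0 0.5 0" --pt "0 0 0 0 0 1 0" --pt "0 0 0 0 0 1 0" --pt "0 0 0 0 0 1 0" --pt "0 0 0 0 0 1 0" --pt "0 0 0 0 0 1 0" --pt "0 0 0 0 0 1 0" --pt "0 0 0 0 0 1 0"

```text
time: 60.7
tool_pos: [571.0, -216.6, 162.8]
tcp_rot: [-179.9, -0.1, 121.8]
ft_force: [-0.3, 0.3, -0.7]
finger_gap: 12.3
grip_force: 50.2
```

>>> apply_moves --pt "0 0 0 0 0 1 0" --pt "0 0 0 0 0 1 0" --pt "0 0 0 0 0 1 0" --pt "0 0 0 0 0 1 0" --pt "0 0 0 0 0 1 0" --pt "0 0 0 0 0 1 0" --pt "0 0 0 0 0 1 0" --pt "0 0 0 0 0 1 0"

```text
time: 61.7
tool_pos: [571.0, -216.6, 162.8]
tcp_rot: [-179.8, -0.1, 85.1]
ft_force: [-0.3, 0.1, -1.0]
finger_gap: 12.6
grip_force: 50.2
```

>>> apply_moves --pt "0 0 0 0 0 1 0" --pt "0 0 0 0 0 1 0" --pt "0 0 0 0 0 1 0" --pt "0 0 0 0 0 1 0" --pt "0 0 0 0 0 1 0" --pt "0 0 0 0 0 1 0" --pt "0 0 0 0 0 1 0" --pt "0 0 0 0 0 1 0"

```text
time: 62.7
tool_pos: [571.0, -216.6, 162.8]
tcp_rot: [-179.8, 0.0, 48.4]
ft_force: [0.3, -0.2, -0.4]
finger_gap: 12.3
grip_force: 50.2
```

>>> apply_moves --pt "0 0 0 0 0 1 0" --pt "0 0 0 0 0 1 0" --pt "0 0 0 0 0 1 0" --pt "0 0 0 0 0 0 0" --pt "0 0 0 0 0 0 0"

```text
time: 63.32
tool_pos: [571.5, -216.8, 163.9]
tcp_rot: [-179.9, 0.0, 34.9]
ft_force: [-0.6, -0.1, -0.4]
finger_gap: 11.9
grip_force: 50.2
```

Run:
```python
from h import *
a=np.radians(34.7);go((570+50.7*np.cos(a),215+50.7*np.sin(a),162),34.7)
```

```text
now [ 571.5 -216.8  163.9] [-179.9    0.    34.9] t 63.33 j6 29.5 gap 11.9
total shift(tool units) [  9.9  -11.82   0.07] world d [ 40.2 460.7  -1.9] turn units [-0.02  0.01  0.05]
```

>>> apply_moves --pt "0.76 -0.91 0 0 0 0.05 0" --pt "0.76 -0.91 0 0 0 0 0" --pt "0.76 -0.91 0 0 0 0 0" --pt "0.76 -0.91 0 0 0 0 0" --pt "0.76 -0.91 0 0 0 0 0" --pt "0.76 -0.91 0 0 0 0 0" --pt "0.76 -0.91 0 0 0 0 0" --pt "0.76 -0.91 0 0 0 0 0"

```text
time: 64.32
tool_pos: [597.7, 67.5, 164.7]
tcp_rot: [-180.0, 0.0, 34.7]
ft_force: [0.7, 0.3, -0.2]
finger_gap: 12.6
grip_force: 50.3
```

>>> apply_moves --pt "0.76 -0.91 0 0 0 0 0" --pt "0.76 -0.91 0 0 0 0 0" --pt "0.76 -0.91 0 0 0 0 0" --pt "0.76 -0.91 0 0 0 0 0" --pt "0.76 -0.91 0 0 0 0 0" --pt "0 0 0.4 0 0 0 0" --pt "0 0 0.4 0 0 0 0" --pt "0 0 0 0 0 0 0"

```text
time: 65.32
tool_pos: [612.8, 241.9, 138.4]
tcp_rot: [-179.9, 0.2, 34.6]
ft_force: [-0.1, -0.4, -1.2]
finger_gap: 12.3
grip_force: 50.2
```

>>> apply_moves --pt "0 0 0 0 0 0 0" --pt "0 0 0 0 0 0 0"

```text
time: 65.58
tool_pos: [614.6, 242.9, 141.6]
tcp_rot: [180.0, -0.1, 34.6]
ft_force: [0.5, 0.4, -1.3]
finger_gap: 12.6
grip_force: 50.2
```

Run:
```python
from h import *
a=np.radians(34.7);go((570+50.7*np.cos(a),215+50.7*np.sin(a),76),34.7)
S=snapshot("side");save("p11.png",cv2.resize(S[80:160,270:370],(600,480),interpolation=2))
```

```text
now [614.6 242.9 141.6] [ 1.80e+02 -1.00e-01  3.46e+01] t 65.58 j6 72.6 gap 12.6
total shift(tool units) [-0.07 -0.08  2.19] world d [ -2.9   0.9 -65.6] turn units [ 0.   -0.01 -0.03]
```

View pics/p11.png

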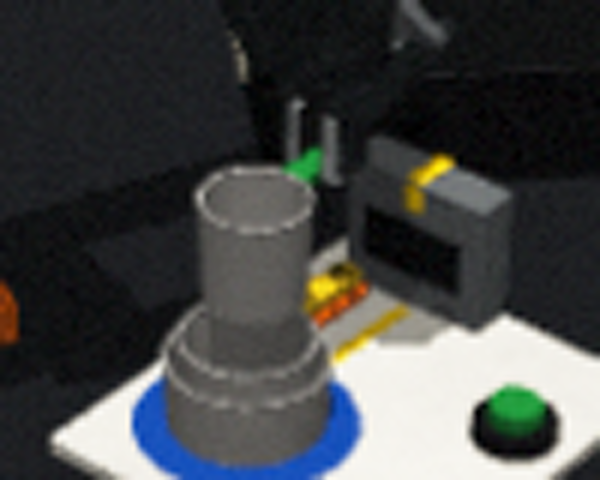

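Pot d is upright and aligned over the nested b and c. I'll lower it to 2 mm above contact first.

>>> apply_moves --pt "-0.06 -0.06 0.3 0 0 0 0" --pt "0 0 0.5 0 0 0 0" --pt "0 0 0.5 0 0 0 0" --pt "0 0 0.5 0 0 0 0" --pt "0 0 0.3 0 0 0 0" --pt "0 0 0 0 0 0 0" --pt "0 0 0 0 0 0 0"

```text
time: 66.5
tool_pos: [611.7, 243.9, 78.0]
tcp_rot: [180.0, -0.0, 34.6]
ft_force: [0.0, 0.4, -0.9]
finger_gap: 12.5
grip_force: 50.3
```

>>> apply_moves --pt "0 0 0.07 0 0 0 0" --pt "0 0 0.05 0 0 0 0" --pt "0 0 0 0 0 0 0"

```text
time: 66.88
tool_pos: [612.5, 244.2, 75.9]
tcp_rot: [180.0, -0.1, 34.6]
ft_force: [-1.5, 0.3, 6.5]
finger_gap: 12.1
grip_force: 51.1
```

Pot d has bottomed where expected. I'll release, retract, and look before pressing.

>>> apply_moves --pt "0 0 0 0 0 0 0.35" --pt "0 0 0 0 0 0 0.35" --pt "0 0 0 0 0 0 0.35" --pt "0 0 -0.6 0 0 0 0.35" --pt "0 0 -0.9 0 0 0 0.35" --pt "0 0 -0.9 0 0 0 0" --pt "0 0 0 0 0 0 0" --pt "0 0 0 0 0 0 0"

```text
time: 67.88
tool_pos: [611.5, 243.9, 146.4]
tcp_rot: [180.0, -0.0, 34.6]
ft_force: [0.2, -0.3, -1.0]
finger_gap: 0.1
grip_force: 0.0
```

Run:
```python
from h import *
go((691.5,171,100),34.7)
```

```text
now [611.5 243.9 146.4] [180.   -0.   34.6] t 67.88 j6 72.7 gap 0.1
total shift(tool units) [0.81 3.51 1.55] world d [ 80.  -72.9 -46.4] turn units [ 0.   -0.   -0.02]
```

>>> apply_moves --pt "0.2 0.88 0 0 0 0 0" --pt "0.2 0.88 0 0 0 0 0" --pt "0.2 0.88 0 0 0 0 0" --pt "0.21 0.87 0 0 0 0 0" --pt "0 0 0 0 0 0 0" --pt "0 0 0 0 0 0 0"

```text
time: 68.62
tool_pos: [690.4, 171.2, 144.9]
tcp_rot: [-179.9, 0.1, 34.6]
ft_force: [-0.3, 0.3, -0.2]
finger_gap: -0.2
grip_force: 0.0
```

Run:
```python
from h import *
S=snapshot("side");T=snapshot("top");scan(T,S)
for n,c,z in(("orange",(326,130),44),("yellow",(324,127),56),("green",(322,122),68)):
    b=near(blobs(mask(S,*HUES[n]),4),c);p=onz("side",b[0],z);print(n,b,p.round(1),np.degrees(np.arctan2(p[1]-215,p[0]-570)).round(1))
save("p12.png",np.hstack([cv2.resize(S[90:180,260:380],(480,360),interpolation=2),cv2.resize(S[100:150,215:285],(310,360),interpolation=2)]))
go((691.5,171,44),34.7)
```

```text
top [('orange', ([264.7, 115.9], 298)), ('orange', ([213.4, 160.7], 9)), ('orange', ([171.8, 241.0], 1580)), ('yellow', ([200.9, 143.0], 40)), ('yellow', ([211.1, 155.3], 21)), ('yellow', ([429.2, 169.8], 138)), ('green', ([218.3, 170.1], 50)), ('red', ([334.0, 199.6], 50)), ('red', ([307.1, 201.6], 14)), ('red', ([276.8, 248.6], 148))]
side [('orange', ([246.5, 128.5], 1100)), ('orange', ([325.9, 130.0], 28)), ('orange', ([388.4, 154.8], 547)), ('yellow', ([340.4, 109.7], 45)), ('yellow', ([324.7, 127.7], 26)), ('yellow', ([331.2, 135.1], 28)), ('yellow', ([405.8, 288.3], 276)), ('green', ([321.7, 125.5], 40)), ('green', ([355.5, 147.8], 59)), ('red', ([244.4, 113.3], 33)), ('red', ([258.9, 178.4], 177)), ('red', ([318.4, 199.1], 39)), ('red', ([328.4, 213.7], 76))]
orange ([325.9, 130.0], 28, [321, 126, 10, 8]) [626.9 252.4  44. ] 33.3
yellow ([324.7, 127.7], 26, [320, 124, 10, 8]) [621.6 248.   56. ] 32.6
green ([321.7, 125.5], 40, [316, 122, 13, 8]) [611.1 244.3  68. ] 35.5
now [690.5 171.7 145.6] [-1.80e+02  1.00e-01  3.47e+01] t 68.72 j6 65.2 gap 0.1
total shift(tool units) [0.02 0.04 3.39] world d [   1.    -0.7 -101.6] turn units [-0.01  0.01 -0.01]
```

View pics/p12.png

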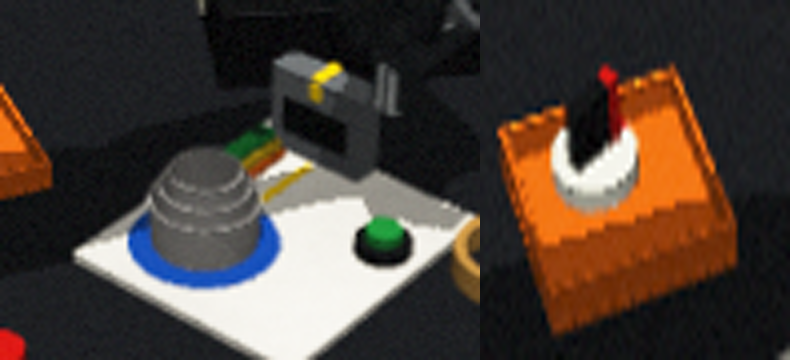

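The three pots are nested upright with their handles in line towards the mark. The puck sits towards the tray's corner. Now for the second press.

>>> apply_moves --pt "0 0 0.6 0 0 0 0" --pt "0 0 0.8 0 0 0 0" --pt "0 0 0.8 0 0 0 0" --pt "0 0 0.8 0 0 0 0" --pt "0 0 0.4 0 0 0 0" --pt "0 0 0.25 0 0 0 0" --pt "0 0 0 0 0 0 0"

```text
time: 69.6
tool_pos: [691.5, 171.4, 39.8]
tcp_rot: [-180.0, -0.0, 34.6]
ft_force: [-13.5, -1.8, 21.1]
finger_gap: 0.3
grip_force: 10.7
```

Run:
```python
from h import *
S=snapshot("side");print(sense()["ft_force"],sense()["tool_pos"])
for y in range(145,154): print(y,S[y,352],S[y,355],S[y,358])
```

```text
[-13.43540263  -1.32591196  19.19977128] [691.45513086 171.39461306  39.90504264]
145 [76 78 78] [ 99 101 101] [17 18 17]
146 [79 80 78] [95 99 97] [18 19 17]
147 [74 84 76] [ 99 102 101] [16 21 22]
148 [ 44 112  59] [95 97 99] [18 53 29]
149 [ 28 148  58] [ 76 120  83] [ 29 111  45]
150 [ 26 118  46] [ 35 155  63] [ 26 132  52]
151 [20 50 28] [ 34 134  55] [ 29 112  46]
152 [19 24 23] [18 57 27] [20 36 24]
153 [19 19 19] [16 20 20] [18 20 21]
```

Force and image match the first press, so the button is fully down. I'll hold for half a second in all, then release and retreat.

>>> apply_moves --pt "0 0 0 0 0 0 0" --pt "0 0 0 0 0 0 0" --pt "0 0 -0.6 0 0 0 0" --pt "0 0 -0.8 0 0 0 0" --pt "0 0 -0.8 0 0 0 0" --pt "0 0 -0.8 0 0 0 0" --pt "0 0 -0.8 0 0 0 0" --pt "0 0 0 0 0 0 0"

```text
time: 70.65
tool_pos: [693.7, 171.4, 155.4]
tcp_rot: [179.8, -0.4, 34.6]
ft_force: [0.1, -0.2, -1.2]
finger_gap: -0.0
grip_force: 0.0
```

>>> apply_moves --pt "0 0.9 0 0 0 0 0" --pt "0 0.9 0 0 0 0 0" --pt "0 0.9 0 0 0 0 0" --pt "0 0.9 0 0 0 0 0" --pt "0 0.9 0 0 0 0 0" --pt "0 0.9 0 0 0 0 0" --pt "0 0.9 0 0 0 0 0" --pt "0 0 0 0 0 0 0"

```text
time: 71.65
tool_pos: [799.0, 11.7, 148.5]
tcp_rot: [-180.0, 0.1, 34.4]
ft_force: [0.3, 0.3, 0.3]
finger_gap: -0.2
grip_force: 0.0
```

Run:
```python
from h import *
S=snapshot("side");T=snapshot("top");scan(T,S);print(sense()["tool_pos"])
for n,im,roi in(("top",T,(148,217,52,51)),("side",S,(219,105,54,42))):
    hs=cv2.cvtColor(im,cv2.COLOR_RGB2HSV); m=((hs[...,1]<70)&(hs[...,2]>90)).astype(np.uint8)
    h=hull(m,roi); P=np.array([onz(n,p,16)[:2] for p in h]); print(n,len(h),circ(P).round(1))
r=near(blobs(mask(T,*HUES["red"])),(165,235));print(r,tri(r[0],(244.4,113.3)))
for k,z in(("orange",44),("yellow",56),("green",68)):
    b=near(blobs(mask(S,*HUES[k]),4),(324,127));print(k,b[:2],onz("side",b[0],z).round(1))
for y in range(143,152): print(S[y,355],end=" ")
save("p13.png",np.hstack([cv2.resize(T[130:280,130:300],(450,397),interpolation=2),cv2.resize(S[90:180,260:340],(350,397),interpolation=2)]))
```

```text
top [('orange', ([249.2, 114.8], 100)), ('orange', ([273.8, 113.8], 70)), ('orange', ([175.2, 241.5], 1869)), ('yellow', ([200.3, 142.3], 50)), ('yellow', ([211.2, 155.5], 22)), ('yellow', ([215.8, 163.3], 12)), ('yellow', ([429.2, 169.8], 138)), ('green', ([247.1, 144.2], 71)), ('green', ([217.8, 169.5], 69)), ('red', ([334.0, 199.7], 51))]
side [('orange', ([246.7, 128.6], 1110)), ('orange', ([326.0, 130.0], 28)), ('orange', ([388.5, 154.7], 526)), ('yellow', ([340.3, 109.7], 43)), ('yellow', ([325.2, 127.4], 28)), ('yellow', ([330.8, 135.4], 28)), ('yellow', ([405.8, 288.3], 276)), ('green', ([322.1, 124.7], 55)), ('green', ([355.9, 147.6], 47)), ('red', ([244.4, 113.3], 33)), ('red', ([258.8, 178.4], 176)), ('red', ([318.4, 199.1], 39)), ('red', ([328.4, 213.6], 77))]
[798.32892742  14.58416039 149.05489884]
top 13 [398.9 408.3  29.5]
side 11 [396.9 398.5  31.7]
([157.4, 240.5], 28, [154, 237, 8, 7]) (array([413.24467842, 418.52839008,  33.38761936]), np.float64(1.1033640550740231))
orange ([326.0, 130.0], 28) [627.2 252.3  44. ]
yellow ([325.2, 127.4], 28) [623.4 249.1  56. ]
green ([322.1, 124.7], 55) [613.4 247.9  68. ]
[147 157 140] [114 151 114] [21 83 35] [16 82 31] [20 85 34] [22 87 36] [16 75 28] [13 64 24] [17 59 25]
```

View pics/p13.png

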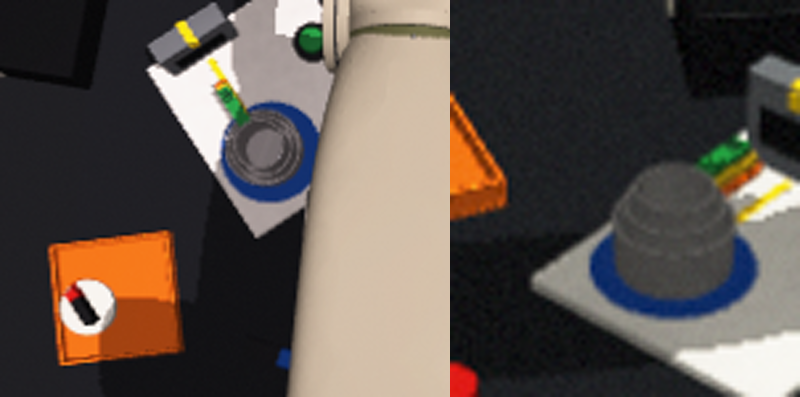

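Run:
```python
from h import *
S=snapshot("side");T=snapshot("top");t=np.linspace(0,6.28,90)
for n,im,roi in(("top",T,(148,217,52,51)),("side",S,(219,105,54,42))):
    hs=cv2.cvtColor(im,cv2.COLOR_RGB2HSV); h=hull(((hs[...,1]<70)&(hs[...,2]>90)).astype(np.uint8),roi)
    print(n,h.min(0),h.max(0))
    for c in((400,406,4),(399,409,20)):
        q=np.array([proj(n,(c[0]+30*np.cos(a),c[1]+30*np.sin(a),c[2]+d)) for a in t for d in(0,12)]);print(c,q.min(0).round(1),q.max(0).round(1))
s=sense();print(s["ft_force"].round(1),s["qd"].round(2))
```

```text
top [153. 236.] [173. 255.]
(400, 406, 4) [153.2 234.6] [175.1 255.6]
(399, 409, 20) [150.3 234.8] [172.5 256.1]
side [231. 118.] [249. 128.]
(400, 406, 4) [231.4 115.5] [251.1 129.6]
(399, 409, 20) [230.4 110.7] [250.3 124.7]
[0.  0.  0.1] [ 0.56 -0.69  0.08 -0.09  0.06  0.06]
```

In both views the puck's outline fits a disc lying flat on the tray floor, about 31 mm off centre and inside the 40 mm limit. The nest is aligned, the button is up and the arm is clear, so I'm handing in.

```bash
python3 -c "
from h import *
print(hand_in())"
```

```text
the job is handed in; nothing more can be done
None
```

The job is handed in, result not reported: calibration and booking presses both done, pots b, c and d nested on the pad with handles to the mark, and the puck flat in its tray about 31 mm off centre after a knock (limit 40 mm); I viewed 17 pictures, over the limit of 14.

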